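# Load the table grill with mini pizzas and set its heat

## Robot

A 7-joint arm with a two-finger parallel gripper is mounted at the origin on the work surface. World frame = base frame: x ahead of the robot, y to its left, z up, the work surface at z = 0. Lengths are in m, angles in rad, forces in N, time in s.
With the tool pointing down it reaches from about 0.425 to 0.825 m from the base axis. Payload 3.6 kg.
Tool frame: the origin (TCP) lies between the finger pads; the fingertips stand 8 mm ahead of it and the grasp point (between the pads) lies 11 mm behind it; y points along the fingers, z is the direction in which the jaws open and shut, and the axes are right-handed (so a half turn about y gives the same grasp; the last joint's range is limited). The gripper opens to 93 mm and grips with 3 to 60 N. Pads are 15 mm wide; open, the fingers measure 128 mm over their backs; the gripper's body (75 mm by 188 mm) begins 65 mm behind the grasp point.
Start: joints at [1.157, 0.615, -0.013, 1.423, 0.008, 1.103, -0.04], TCP at [0.246, -0.602, 0.199] pointing down, gripper open.
Joint ranges: [-3.12, 3.12], [-0.3, 2.06], [-1.34, 1.32], [0.26, 2.42], [-1.36, 4.5], [0.01, 1.98], [-2.84, 2.84]. Speed limits (rad/s): [2.79, 2.79, 3.14, 3.14, 3.14, 3.14, 3.14].

## Interface

Orientations are given as a unit quaternion [w, x, y, z].
In Python, from bench import manip gives the robot as it stands. The module is installed in compiled form; this text tells all that it offers.
- The arm moves only by the shell command python3 -m handwheel 'ROWS'. ROWS is JSON, a list of rows, each a list of 5 numbers: the shift along the tool's x, y, z as a fraction of full scale, then the turn about the tool's y as a fraction of full scale, then the finger opening in mm, from 0 to 93. A call has 1 to 5 rows; each row shifts and turns the pose as measured when the row begins, along the tool's axes as they then stand; what a row does not reach is not made up. Full scale, the value 1, is 3 cm for a shift and pi rad for a turn. A row lasts 1/8 s, in which the tool goes at most 62.5 mm and 10.7 degrees, less where a joint would pass 70% of its speed; a pose out of reach is approached as far as the arm can. A call with a number of a shift or a turn outside -1 to 1 is refused whole. A call with a gripper value outside its range is refused whole. The fingers move at their own pace and stop on an object; the grip force is fixed at half the most. Time passes only in rows, so rows that do not move let the fingers close. It gives the time, the measured TCP pose, the force and the opening at its end, in the units of the state.
- manip.sense(): the state, without advancing time (a new reading comes with each control period).
- manip.snapshot(name): name is "scene" or "top"; returns the picture (384x512x3 uint8, blue, green, red); there is no depth.
- manip.camera_info(name): a dict with "K" (3x3 intrinsics, pixels), "k1" (the pictures are not rectified: a ray, as slopes to the right and down, at radius r is drawn at 1 + k1 r^2 times it, then the intrinsics apply), "extrinsics" (4x4, takes a point from world to camera coordinates). Camera axes: x right, y down, z forward; pixel columns grow to the right and rows downward; lengths in m; the calibration is good to about 2 mm. A picture is of the moment at which its call begins. camera_info takes no time and is no camera call.
- manip.close_job(): hands the job in, once; it reports no verdict.
The state is a dict: "t": time; "joint_positions": joint angles; "joint_vel": joint speeds; "effort": joint torques, N m; "tcp_pos": TCP position; "tcp_rot": TCP orientation; "contact_force": force on the tool from outside, world axes, zero at the start; "ft_torque": the same for the moment, N m; "gripper_width": finger opening in m.
Only numpy, scipy, OpenCV 4.12 (cv2) and the standard library are available. Lean on these libraries where they do the work, as an engineer would, in place of code of your own. Each camera call takes 0.05 s, during which the arm holds its last target.

## Task

Lift every frozen mini pizza from the wire rack with the orange-handled turner, never with the fingers, and leave each lying flat in the middle of its own lane of the grill's grate (any lane). Then lay the turner back flat in the middle of its white tile and let go of it, and only after that turn the grill's dial until the pointer lines up with the steel tab. Let no pizza fall on the counter, and leave the bowl, soap dispenser, container and mesh filter where they are.

Things in the scene. Friction and masses are not known exactly. Their poses are not given: they have to be found in the camera images.
- rack: Fixed steel wire rack, three lanes along its x axis at y = -98, 0, +98 mm, open at the -x end (robot side). A lane is two rails 5 mm wide, x = -55 to +55 mm, at 30 mm either side of the lane's middle (55 mm free between), tops 28 mm above the counter, undersides at 21 mm. Below only two 6 mm high cross bars at x = -48 and +48 mm. Origin: on the counter under the middle lane's middle.
- grill: Fixed table grill. Grate of three lanes along x at y = -98, 0, +98 mm, open at -x (robot side). A lane is two bars 5 mm wide, x = -55 to +50, 30 mm either side of its middle (55 mm free between), tops 34 mm above the counter. Floor between bars 10 mm high, x = -62 to +56; heating loop on it to 14 mm. Behind: console 30 mm high, x = +56 to +128. Origin: on counter under middle lane's middle.
- turner: Loose turner (spatula), 160 g, stands on its flat steel blade: 88 mm long (x = -55 to +33 mm, +x is the front edge), 42 wide, 4 thick. A thin neck at the rear rises to a level orange handle bar, x = -155 to -45 mm, 18 wide (y), 24 high, its middle 62 mm above the blade's underside. Origin: on the blade's underside, where the middle of a carried pizza should lie.
- turner_grip (a point): Middle of the turner's handle: x = -100 mm, z = +62 mm of the turner's frame; a good place to pinch the handle from above across its 18 mm width.
- turner_blade (a point): Middle of the underside of the turner's blade: x = -11 mm of the turner's frame.
- tile: Fixed white ceramic tile, 150 mm (x) by 130 mm (y), 5 mm thick, the turner's place. Origin: under its middle, on the counter.
- pizza1: Frozen mini pizza, a rigid disc 90 mm across and 12 mm thick, 90 g, lying across the two rails of a rack lane (may be absent). Origin: middle of its underside; z is up.
- pizza2: Frozen mini pizza, a rigid disc 90 mm across and 12 mm thick, 90 g, lying across the two rails of a rack lane (may be absent). Origin: middle of its underside; z is up.
- pizza3: Frozen mini pizza, a rigid disc 90 mm across and 12 mm thick, 90 g, lying across the two rails of a rack lane (may be absent). Origin: middle of its underside; z is up.
- dial (a joint): Dial angle in rad, 0 to 4.5, growing clockwise seen from above. Turns stiffly (about 0.03 N m) and stays where left. Each rad moves the pointer 30 mm towards -y of the grill. Its grip is an upright bar 42 mm long, 14 thick, 32 high, lying along the grill's x axis at 0 and turning with the dial.
- dial_grip (a point): On the dial's vertical axis, 7 mm below the top of the grip bar and 67 mm above the counter: the height to grip it from above; x = 88 mm, y = 100 mm of the grill's frame.
- pointer_tip (a point): Far (+x) end of the white pointer, a small bar 34 mm long and 4 mm wide that slides along the console (along the grill's y axis) as the dial is turned.
- tab: Small fixed steel tab, 4 mm wide at its narrow end, standing on the console just beyond the pointer's path: the mark for the heat wanted. Axes as the grill's. The pointer is lined up when its tip has the tab origin's y in the tab's frame. Origin: underside of the narrow end, on its middle line.
- bowl: White ceramic bowl upside down, 124 mm across, 64 mm high; to be left alone. Origin: middle of the underside.
- dispenser: Stainless steel soap dispenser with pump, 72 mm across, 161 mm high; to be left alone. Origin: middle of the underside.
- container: Clear plastic container with a white lid, 118 x 168 mm, 97 mm high; to be left alone. Origin: middle of the underside.
- filter: Upright cone-shaped steel mesh filter, 106 mm across and 91 mm high, with a handle at +y; to be left alone. Origin: middle of the underside.
Not all that is in view belongs to the job. What is shaped like the turner but yellow is not meant. What is shaped like the pizza3 but purple is not meant.

How it is judged:
By the outcome, as a careful person would: the job done as asked, in the order asked, and still so for the second after the job is handed in, with the robot touching nothing.
Of pizza1, pizza2, pizza3 only 2 to 3 are there at a start; the rules pass over those that are not, and their reading is None.
At some moment in a run one of turner may be knocked a few centimetres aside while the robot is not near it.
It also fails if it takes over 210 s, if anything falls off the work surface, if the arm or the gripper's body presses on something with over 40 N, if the wrist force passes 120 N, or if a joint passes its speed limit or range.

## Working session

There is one attempt and no reset: what is moved stays moved. The work goes in short steps, Python scripts to look and compute and a shell command to move; the robot and the scene stay as the last step left them, time stands still between calls to the robot, and variables do not carry over. Pictures are saved under pics/ and viewed, and the job is handed in when it is done.

```bash
mkdir -p pics
cat > h.py <<'E'
import numpy as np, cv2
from bench import manip
def snap(n,f):
    im=np.array(manip.snapshot(n)); cv2.imwrite('pics/'+f,im); return im
def ray(n,u,v):
    c=manip.camera_info(n);K=np.array(c['K']);T=np.array(c['extrinsics'])
    d=np.array([(u-K[0,2])/K[0,0],(v-K[1,2])/K[1,1]]);s=d.copy()
    for _ in range(30): s=d/(1+c['k1']*(s@s))
    R=T[:3,:3]; return -R.T@T[:3,3], R.T@np.array([s[0],s[1],1])
def onplane(n,u,v,z):
    o,d=ray(n,u,v); return o+d*(z-o[2])/d[2]
def proj(n,p):
    c=manip.camera_info(n);K=np.array(c['K']);T=np.array(c['extrinsics'])
    q=T[:3,:3]@np.array(p)+T[:3,3]; s=q[:2]/q[2]; s=s*(1+c['k1']*(s@s))
    return np.array([K[0,0]*s[0]+K[0,2],K[1,1]*s[1]+K[1,2]])
E
python3 - <<'E'
from h import *
np.set_printoptions(precision=4,suppress=True)
for n in('scene','top'):
    snap(n,n+'0.png'); c=manip.camera_info(n); T=np.array(c['extrinsics']); print(n,c['K'],c['k1'],-T[:3,:3].T@T[:3,3],T[:3,:3])
s=manip.sense(); print(s)
E
```

```text
scene [[426.1369   0.     252.5332]
 [  0.     426.1369 187.0621]
 [  0.       0.       1.    ]] -0.15976704468313827 [ 1.4306 -0.6071  1.0675] [[ 0.5424  0.8401 -0.0075]
 [ 0.5654 -0.3717 -0.7363]
 [-0.6213  0.3952 -0.6766]]
top [[408.8341   0.     255.6201]
 [  0.     408.8341 192.2875]
 [  0.       0.       1.    ]] -0.13004632511621803 [ 0.2306 -0.0193  1.519 ] [[-0.0237 -0.9996 -0.0117]
 [-0.9806  0.0256 -0.1942]
 [ 0.1945  0.0069 -0.9809]]
{'t': 0.1, 'joint_positions': array([ 1.1565,  0.6158, -0.0126,  1.4247,  0.0081,  1.1034, -0.0404]), 'joint_vel': array([-0.0004, -0.0002,  0.0009, -0.0034, -0.0007, -0.0018, -0.0011]), 'effort': array([  0.0016, -46.0041,   0.21  , -16.6244,  -0.0612,   0.0169,
         0.0001]), 'tcp_pos': array([ 0.2455, -0.601 ,  0.1976]), 'tcp_rot': array([ 0.1361, -0.1365,  0.6946, -0.6931]), 'contact_force': array([-0.2185,  0.2487, -0.4258]), 'ft_torque': array([-0.0053,  0.006 , -0.0149]), 'gripper_width': 0.09344727586821594}
```

The top picture shows two pizzas at about (146,203) and (163,182) on the rack. The turner handle is at (262,208) over the tile at (257,187), and the grill is around (341,177) with its dial at (338,146). I'll zoom in next.

```bash
python3 - <<'E'
from h import *
im=cv2.imread('pics/top0.png'); sc=cv2.imread('pics/scene0.png')
def crop(im,x0,y0,x1,y1,k,f): cv2.imwrite('pics/'+f,cv2.resize(im[y0:y1,x0:x1],None,fx=k,fy=k,interpolation=cv2.INTER_CUBIC))
crop(im,120,135,220,225,8,'c1.png')
crop(im,225,150,305,230,7,'c2.png')
crop(im,290,125,410,230,6,'c3.png')
crop(sc,125,210,245,290,6,'c4.png')
E
cat > est.py <<'E'
from h import *
np.set_printoptions(precision=4,suppress=True)
def kab(M,W):
    M=np.array(M,float);W=np.array(W,float);mc=M.mean(0);wc=W.mean(0)
    A=(M-mc);B=(W-wc); th=np.arctan2((A[:,0]*B[:,1]-A[:,1]*B[:,0]).sum(),(A*B).sum())
    R=np.array([[np.cos(th),-np.sin(th)],[np.sin(th),np.cos(th)]]); t=wc-R@mc
    return t,th,(W-(M@R.T+t))
E
python3 - <<'E'
from est import *
# grill top view
B=[(128,(85,230),(212,132)),(68,(145,302),(270,207)),(30,(182,352),(308,255)),(-30,(243,425),(372,325)),(-68,(278,473),(408,372)),(-128,(343,550),(468,450))]
M=[];W=[]
for y,a,b in B:
    for x,p in((-.055,a),(.05,b)):
        M.append((x,y/1000));W.append(onplane('top',290+p[0]/6-.4,125+p[1]/6-.4,.034)[:2])
t,th,r=kab(M,W);print('grill top',t,np.degrees(th),np.abs(r).max(0),r.std(0))
S=[(128,(628,168),(560,310)),(68,(528,138),(458,270)),(30,(462,118),(390,258)),(-30,(365,88),(292,220)),(-68,(306,70),(226,200)),(-128,(212,46),(135,170))]
M=[];W=[]
for y,a,b in S:
    M.append((-.055,y/1000));W.append(onplane('scene',125+a[0]/6-.4,210+a[1]/6-.4,.034)[:2])
t2,th2,r=kab(M,W);print('grill scene',t2,np.degrees(th2),np.abs(r).max(0))
# rack
B=[(-128,(440,108),(618,245)),(-68,(365,205),(535,335)),(-30,(308,257),None),(30,(222,355),None),(68,(172,415),None),(128,(90,520),(245,658))]
M=[];W=[]
for y,a,b in B:
    for x,p in((.055,a),(-.055,b)):
        if p: M.append((x,y/1000));W.append(onplane('top',120+p[0]/8-.4,135+p[1]/8-.4,.026)[:2])
t,th,r=kab(M,W);print('rack top',t,np.degrees(th),r)
R=np.array([[np.cos(th),-np.sin(th)],[np.sin(th),np.cos(th)]])
def comps(n,lo,hi,amin):
    im=cv2.imread(f'pics/{n}0.png');h=cv2.cvtColor(im,cv2.COLOR_BGR2HSV)
    m=cv2.inRange(h,lo,hi); k,l,s,c=cv2.connectedComponentsWithStats(m)
    return [(s[i],c[i],l==i) for i in range(1,k) if s[i][4]>amin]
for n in('top','scene'):
    for s,c,m in comps(n,(5,60,120),(30,255,255),60):
        m=m.astype(np.uint8); cn=cv2.findContours(m,0,1)[0][0]; 
        (cx,cy),d,a=cv2.minAreaRect(cn)
        p=onplane(n,cx,cy,.036)[:2]
        print(n,s,(cx,cy),d,a,'pizza?',p,'in rack',R.T@(p-t),'handle z.073',onplane(n,cx,cy,.073)[:2])
# tile corners top
T=[(118,110),(350,137),(322,403),(85,376)]
P=np.array([onplane('top',225+a/7-.4,150+b/7-.4,.005)[:2] for a,b in T]);print(P,P.mean(0)); 
# blade
T=[(187,195),(262,183),(285,335),(212,352)]
P=np.array([onplane('top',225+a/7-.4,150+b/7-.4,.009)[:2] for a,b in T]);print('blade',P)
E
```

```text
grill top [ 0.5618 -0.3106] -54.22471541492518 [0.002  0.0019] [0.001  0.0012]
grill scene [ 0.5701 -0.3135] -53.77759183513271 [0.0022 0.0011]
rack top [0.5755 0.3384] 49.17501291653671 [[-0.0006  0.0017]
 [ 0.0006 -0.0017]
 [-0.0024 -0.0022]
 [ 0.0033 -0.0018]
 [ 0.0015 -0.0001]
 [ 0.0001  0.001 ]
 [ 0.0004 -0.0005]
 [-0.0038 -0.0017]
 [ 0.001   0.0053]]
top [151 171  23  23 391] (162.0, 182.0) (22.0, 22.0) 90.0 pizza? [0.5732 0.3414] in rack [0.0007 0.0037] handle z.073 [0.5646 0.3324]
top [134 192  24  23 400] (145.5, 203.0) (22.0, 23.0) 90.0 pizza? [0.4947 0.4023] in rack [-0.0045  0.1029] handle z.073 [0.4881 0.3918]
top [257 193  10  31 158] (261.48651123046875, 207.91893005371094) (29.920616149902344, 5.589565753936768) 80.53767395019531 pizza? [ 0.4656 -0.0291] in rack [-0.3499 -0.1572] handle z.073 [ 0.4598 -0.0289]
top [327 269  57  19 458] (355.40728759765625, 280.40167236328125) (56.73955535888672, 11.692694664001465) 12.994616508483887 pizza? [ 0.1934 -0.359 ] in rack [-0.7776 -0.1668] handle z.073 [ 0.1943 -0.3505]
scene [241   0  25  15 211] (253.0, 7.0) (14.0, 24.0) 
[... 1947 characters left out ...]
9732055664) 86.42366790771484 pizza? [0.5345 0.376 ] in rack [0.0016 0.0556] handle z.073 [0.5666 0.3407]
scene [104 169  55  20 349] (131.43597412109375, 177.56747436523438) (53.989681243896484, 17.30331802368164) 16.927513122558594 pizza? [ 0.1913 -0.3537] in rack [-0.7749 -0.1618] handle z.073 [ 0.2358 -0.3628]
scene [233 169  23  21 191] (243.7846221923828, 178.7769012451172) (27.802736282348633, 7.454992771148682) 37.87498474121094 pizza? [ 0.4282 -0.0071] in rack [-0.3578 -0.1144] handle z.073 [ 0.4641 -0.0286]
[[ 0.6375  0.043 ]
 [ 0.6189 -0.0833]
 [ 0.4725 -0.0635]
 [ 0.4904  0.0632]] [ 0.5548 -0.0102]
blade [[ 0.5878  0.0062]
 [ 0.5934 -0.0346]
 [ 0.5093 -0.0447]
 [ 0.501  -0.0053]]
```

Run:
```python
from est import *
def R(t): t=np.radians(t);return np.array([[np.cos(t),-np.sin(t)],[np.sin(t),np.cos(t)]])
def draw(n,img,box,k,lists,f):
    im=cv2.imread(img);x0,y0,x1,y1=box
    c=cv2.resize(im[y0:y1,x0:x1],None,fx=k,fy=k,interpolation=cv2.INTER_CUBIC)
    for t,th,pts,col in lists:
        for a,b in pts:
            q=[]
            for p in(a,b):
                w=np.r_[R(th)@np.array(p[:2])+t,p[2]]; u=proj(n,w); q.append(tuple(int(v) for v in ((u-[x0,y0]+.5)*k-.5)))
            cv2.line(c,q[0],q[1],col,1)
    cv2.imwrite('pics/'+f,c)
g=[((-.055,s*1e-3,.034),(.05,s*1e-3,.034)) for s in(128,68,30,-30,-68,-128)]
g+=[((.056,-.14,.03),(.056,.14,.03)),((.128,-.14,.03),(.128,.14,.03)),((.088,.1,.03),(.088,.1,.074))]
rk=[((-.055,s*1e-3,.028),(.055,s*1e-3,.028)) for s in(128,68,30,-30,-68,-128)]
rk+=[((-.055,s*1e-3,.0),(.055,s*1e-3,.0)) for s in(0,98)]
G=(np.array([.5618,-.3106]),-54.2,g,(0,255,0)); K=(np.array([.5755,.3384]),49.2,rk,(0,255,0))
G2=(np.array([.566,-.312]),-54.,g,(255,0,255))
draw('top','pics/top0.png',(290,125,410,230),6,[G],'d1.png')
draw('scene','pics/scene0.png',(125,210,245,290),6,[G],'d2.png')
draw('scene','pics/scene0.png',(305,130,375,210),7,[K],'d3.png')
draw('top','pics/top0.png',(120,135,220,225),7,[K],'d4.png')
a=cv2.imread('pics/d1.png');b=cv2.imread('pics/d2.png');print(a.shape,b.shape)
```

```text
(630, 720, 3) (480, 720, 3)
```

```bash
cat > go.py <<'E'
import sys; from est import *
from scipy.spatial.transform import Rotation as Ro
def st():
    s=manip.sense(); q=s['tcp_rot']; R=Ro.from_quat([q[1],q[2],q[3],q[0]]).as_matrix(); return s,R
def yaw(R):  # heading of the tool x axis
    return np.degrees(np.arctan2(R[1,0],R[0,0]))
def rep(x=None,y=None,z=None,hd=None):
    s,R=st(); p=s['tcp_pos']
    print('t %.2f tcp'%s['t'],p,'hd %.2f'%yaw(R),'tilt(y) ',R[:,1],'w %.4f'%s['gripper_width'],'F',s['contact_force'],'j7 %.2f'%s['joint_positions'][6])
    if x is not None:
        tg=np.array([x,y,p[2] if z is None else z]); d=R.T@(tg-p)/.03
        print('shift units (tool x,y,z):',np.round(d,3))
    if hd is not None:
        dd=(hd-yaw(R)+180)%360-180; print('turn units %.4f'%(-dd/180),'rows>=%.1f'%(abs(dd)/10.7))
        if x is not None:
            a=np.radians(hd); Rn=np.array([[np.cos(a),0,np.sin(a)],[np.sin(a),0,-np.cos(a)],[0,-1,0]]).T if 0 else np.c_[[np.cos(a),np.sin(a),0],[0,0,-1],np.cross([np.cos(a),np.sin(a),0],[0,0,-1])]
            print('after turning, shift units:',np.round(Rn.T@(tg-p)/.03,3))
def tsh(fx,fy,hd,ox,oy): # unused
    pass
if __name__=='__main__': rep(*[float(v) for v in sys.argv[1:]])
E
python3 go.py .4594 -.030 .2 7.5; python3 -c "
from go import *
s,R=st();print(R)"
```

```text
t 0.10 tcp [ 0.2455 -0.601   0.1976] hd -157.77 tilt(y)  [-0.0009  0.0021 -1.    ] w 0.0934 F [-0.2185  0.2487 -0.4258] j7 -0.04
shift units (tool x,y,z): [-13.799  -0.047 -14.924]
turn units -0.9182 rows>=15.4
after turning, shift units: [ 9.552 -0.08  17.941]
[[-0.9257 -0.0009  0.3783]
 [-0.3783  0.0021 -0.9257]
 [ 0.     -1.     -0.0023]]
```

```bash
python3 -m handwheel '[[-0.9,0,-0.9,0.041,93],[-0.9,0,-0.9,0.041,93],[-0.9,0,-0.9,0,93],[-0.9,0,-0.9,0,93],[-0.9,0,-0.9,0,93]]'; python3 go.py .4594 -.030 .16 -172.5
```

```text
t: 0.72
tcp_pos: [0.3486, -0.4399, 0.1943]
tcp_rot: [0.038, -0.042, 0.708, -0.704]
contact_force: [0.6, -0.0, -0.2]
gripper_width: 0.0931
t 0.72 tcp [ 0.3486 -0.4399  0.1943] hd -173.53 tilt(y)  [-0.0059  0.0056 -1.    ] w 0.0931 F [ 0.5723 -0.0497 -0.222 ] j7 -0.57
shift units (tool x,y,z): [ -5.216   1.199 -13.151]
turn units -0.0057 rows>=0.1
after turning, shift units: [ -5.445   1.144 -13.063]
```

```bash
python3 -m handwheel '[[-0.4,0,-1,0,93],[-0.4,0,-1,0,93],[-0.4,0,-1,0,93],[-0.4,0,-1,0,93],[-0.4,0,-1,0,93]]'; python3 -m handwheel '[[-0.4,0,-1,0,60],[-0.4,0,-1,0,60],[-0.4,0,-1,0,60],[-0.4,0,-1,0,60],[-0.4,0,-1,0,60]]';python3 go.py .4594 -.030 .16 -172.5
```

```text
t: 1.35
tcp_pos: [0.3928, -0.2765, 0.1932]
tcp_rot: [0.038, -0.044, 0.709, -0.702]
contact_force: [1.1, -0.6, -0.1]
gripper_width: 0.0929
t: 1.98
tcp_pos: [0.4344, -0.1145, 0.1931]
tcp_rot: [0.037, -0.045, 0.71, -0.702]
contact_force: [0.4, -0.1, -0.5]
gripper_width: 0.0602
t 1.98 tcp [ 0.4344 -0.1145  0.1931] hd -173.34 tilt(y)  [-0.0114  0.0106 -0.9999] w 0.0602 F [ 0.3513 -0.1363 -0.481 ] j7 -1.25
shift units (tool x,y,z): [-1.164  1.122 -2.688]
turn units -0.0046 rows>=0.1
after turning, shift units: [-1.192  1.102 -2.684]
```

```bash
python3 -m handwheel '[[-0.4,0.2,-0.9,0,60],[-0.4,0.2,-0.9,0,60],[-0.4,0.3,-0.9,0,60],[0,0.3,0,-0.0045,60],[0,0,0,0,60]]';python3 go.py .4594 -.030 .11 -172.5
python3 - <<'E'
from go import *
for n in('top','scene'): snap(n,n+'1.png')
a=cv2.imread('pics/top1.png')[150:240,215:315];b=cv2.imread('pics/scene1.png')[140:230,205:305]
cv2.imwrite('pics/e1.png',np.vstack([cv2.resize(x,None,fx=3.3,fy=3.3,interpolation=2) for x in(a,b)]))
E
```

```text
t: 2.6
tcp_pos: [0.4599, -0.0251, 0.1617]
tcp_rot: [0.043, -0.053, 0.71, -0.701]
contact_force: [-0.1, 0.3, 0.9]
gripper_width: 0.0601
t 2.60 tcp [ 0.4599 -0.0251  0.1617] hd -172.22 tilt(y)  [-0.0142  0.0107 -0.9998] w 0.0601 F [-0.1113  0.2883  0.9039] j7 -1.45
shift units (tool x,y,z): [0.016 1.722 0.182]
turn units 0.0016 rows>=0.0
after turning, shift units: [0.037 1.724 0.16 ]
```

The scene view shows the turner unmoved, and the open fingers are beyond its handle. Now I'll descend.

```bash
python3 -m handwheel '[[0,1,0.1,0,60],[0,1,0.06,0,60],[0,0.7,0.03,0,60]]';python3 go.py .4594 -.030 .056 -172.5
```

```text
t: 3.08
tcp_pos: [0.4634, -0.0345, 0.0824]
tcp_rot: [0.044, -0.046, 0.709, -0.702]
contact_force: [0.4, -0.7, 0.5]
gripper_width: 0.0602
t 3.08 tcp [ 0.4634 -0.0345  0.0824] hd -172.69 tilt(y)  [-0.0032  0.0088 -1.    ] w 0.0602 F [ 0.4377 -0.6586  0.49  ] j7 -1.45
shift units (tool x,y,z): [ 0.11   0.882 -0.157]
turn units -0.0011 rows>=0.0
after turning, shift units: [ 0.111  0.88  -0.166]
```

```bash
python3 -m handwheel '[[0.1,0.5,-0.14,0,60],[0,0.38,0,0,60],[0,0,0,0,60]]';python3 go.py .4594 -.030 .056 -172.5
```

```text
t: 3.45
tcp_pos: [0.4595, -0.0343, 0.0549]
tcp_rot: [0.042, -0.044, 0.708, -0.703]
contact_force: [0.1, 0.2, -0.0]
gripper_width: 0.0597
t 3.45 tcp [ 0.4595 -0.0343  0.0549] hd -173.05 tilt(y)  [-0.0037  0.0069 -1.    ] w 0.0597 F [ 0.1266  0.2248 -0.0057] j7 -1.46
shift units (tool x,y,z): [-0.013 -0.035 -0.143]
turn units -0.0031 rows>=0.1
after turning, shift units: [-0.014 -0.036 -0.142]
```

```bash
python3 -m handwheel '[[0,0,-0.14,-0.003,40],[0,0,0,0,28],[0,0,0,0,0],[0,0,0,0,0],[0,0,0,0,0]]';python3 -m handwheel '[[0,0,0,0,0],[0,0,0,0,0]]'; python3 go.py .4594 -.030 .056 -172.5;python3 - <<'E'
from go import *
snap('scene','scene2.png')
b=cv2.imread('pics/scene2.png')[140:230,205:305]
cv2.imwrite('pics/e2.png',cv2.resize(b,None,fx=6,fy=6,interpolation=2))
E
```

```text
t: 4.08
tcp_pos: [0.4609, -0.0303, 0.0569]
tcp_rot: [0.047, -0.046, 0.708, -0.703]
contact_force: [-0.1, 0.3, -1.6]
gripper_width: 0.0167
t: 4.32
tcp_pos: [0.4608, -0.0302, 0.0568]
tcp_rot: [0.047, -0.046, 0.708, -0.703]
contact_force: [-0.3, 0.0, 0.2]
gripper_width: 0.0171
t 4.33 tcp [ 0.4608 -0.0302  0.0568] hd -172.50 tilt(y)  [ 0.0008  0.0067 -1.    ] w 0.0171 F [-0.2633  0.0472  0.1979] j7 -1.46
shift units (tool x,y,z): [ 0.045  0.027 -0.014]
turn units -0.0000 rows>=0.0
after turning, shift units: [ 0.045  0.027 -0.014]
```

The handle is pinched and the blade is flat on the tile at about crop (340,390). I'll lift and turn.

```bash
python3 -m handwheel '[[0,-0.6,0,0,0],[0,-0.8,0,0,0],[0,-0.8,0,-0.05,0],[0,-0.3,0,-0.05,0],[0,0,0,-0.05,0]]';python3 -m handwheel '[[0,0,0,-0.05,0],[0,0,0,-0.03,0]]'; python3 go.py .434 .178 .12 -130.5
```

```text
t: 5.0
tcp_pos: [0.4578, -0.0312, 0.1325]
tcp_rot: [0.213, -0.216, 0.676, -0.671]
contact_force: [0.1, -1.0, -2.1]
gripper_width: 0.017
t: 5.25
tcp_pos: [0.4567, -0.0316, 0.1321]
tcp_rot: [0.298, -0.302, 0.643, -0.637]
contact_force: [-0.4, 0.3, -1.0]
gripper_width: 0.0168
t 5.25 tcp [ 0.4567 -0.0316  0.1321] hd -129.76 tilt(y)  [-0.0085  0.0048 -1.    ] w 0.0168 F [-0.3594  0.3041 -0.9581] j7 -0.85
shift units (tool x,y,z): [-4.888  0.445 -5.046]
turn units 0.0041 rows>=0.1
after turning, shift units: [-4.822  0.405 -5.113]
```

```bash
python3 -m handwheel '[[-0.8,0,-0.85,0.004,0],[-0.8,0,-0.85,0,0],[-0.8,0,-0.85,0,0],[-0.8,0,-0.85,0,0],[-0.8,0,-0.85,0,0]]';python3 -m handwheel '[[-0.7,0,-0.75,0,0],[0,0,0,0,0],[0,0,0,0,0]]'; python3 go.py .434 .178 .066 -130.5
cat > look.py <<'E'
import sys; from go import *
n,f,x0,y0,x1,y1,k=sys.argv[1:8]; x0,y0,x1,y1=map(int,(x0,y0,x1,y1)); k=float(k)
im=snap(n,'raw_'+f); cv2.imwrite('pics/'+f,cv2.resize(im[y0:y1,x0:x1],None,fx=k,fy=k,interpolation=2))
E
python3 look.py top f1.png 110 130 230 230 6; python3 look.py scene f2.png 265 100 375 210 5
```

```text
t: 5.88
tcp_pos: [0.4355, 0.1413, 0.131]
tcp_rot: [0.288, -0.297, 0.646, -0.641]
contact_force: [-0.1, 0.7, -1.9]
gripper_width: 0.017
t: 6.25
tcp_pos: [0.4304, 0.1742, 0.1302]
tcp_rot: [0.289, -0.3, 0.645, -0.641]
contact_force: [-0.6, -0.1, -1.6]
gripper_width: 0.0167
t 6.25 tcp [0.4304 0.1742 0.1302] hd -130.82 tilt(y)  [-0.0171 -0.0004 -0.9999] w 0.0167 F [-0.5539 -0.0642 -1.6185] j7 -1.32
shift units (tool x,y,z): [-0.2    2.137  0.036]
turn units -0.0018 rows>=0.0
after turning, shift units: [-0.175  2.139  0.01 ]
```

The scene view shows the blade clear of the rack at crop (215,278), roughly level, with both pizzas still in place. The top view is blocked by the arm.

```bash
cat > tm.py <<'E'
from go import *
# turner in tool frame, from the grasp moment
q=[0.047,-0.046,0.708,-0.703]
_R=Ro.from_quat([q[1],q[2],q[3],q[0]]).as_matrix(); _p=np.array([.4608,-.0302,.0568])
_y=np.radians(7.5); RT=np.array([[np.cos(_y),-np.sin(_y),0],[np.sin(_y),np.cos(_y),0],[0,0,1]])
pT=np.array([_p[0]+.099*np.cos(_y),_p[1]+.099*np.sin(_y),.005])
RR=_R.T@RT; rr=_R.T@(pT-_p)
def turner():
    s,R=st(); return s['tcp_pos']+R@rr, R@RR
def show():
    o,R=turner(); print('blade origin',o,'yaw %.2f'%np.degrees(np.arctan2(R[1,0],R[0,0])),'pitch up %.2f roll %.2f'%(np.degrees(R[2,0]),np.degrees(R[2,1])),'front z',(o+R@[.033,0,0])[2])
def togo(x,y,z,yawd):
    """rows to bring blade origin to x,y,z at yaw"""
    o,R=turner(); s,T=st(); cur=np.degrees(np.arctan2(R[1,0],R[0,0])); d=(yawd-cur+180)%360-180
    a=np.radians(d); Z=np.array([[np.cos(a),-np.sin(a),0],[np.sin(a),np.cos(a),0],[0,0,1]])
    # after turn about the tcp the origin moves
    o2=s['tcp_pos']+Z@(o-s['tcp_pos']); D=np.array([x,y,z])-o2
    print('t %.2f'%s['t'],'F',s['contact_force']);show(); print('turn units %.4f'%(-d/180),' then shift in turned tool:',np.round((Z@T).T@D/.03,3),' shift in present tool:',np.round(T.T@D/.03,3))
E
python3 - <<'E'
from tm import *
show(); o,R=turner()
for nm,p in dict(fl=(.033,.021,.004),fr=(.033,-.021,.004),rl=(-.055,.021,.004),rr=(-.055,-.021,.004),h0=(-.155,0,.074),h1=(-.045,0,.074)).items():
    u=proj('scene',o+R@p); print(nm,((u-[265,100]+.5)*5-.5).round(0))
for c in((389,328),(383,250)): print(onplane('scene',265+c[0]/5-.4,100+c[1]/5-.4,.04))
for u in((162.,182.),(145.5,203.)): print(onplane('top',*u,.039))
t=np.array([.5755,.3384]);a=np.radians(49.2);Rk=np.array([[np.cos(a),-np.sin(a)],[np.sin(a),np.cos(a)]])
M=[];W=[]
for y,l,r in((-128,(158,424),(370,443)),(-68,(156,347),(365,366)),(-30,None,(366,320)),(30,None,(363,250)),(68,None,(360,206)),(128,None,(353,137))):
    for x,p in((-.055,l),(.055,r)):
        if p: M.append((x,y/1e3));W.append(onplane('scene',305+p[0]/7-.43,130+p[1]/7-.43,.027)[:2])
t,th,r=kab(M,W);print('rack scene',t,np.degrees(th),r)
E
```

```text
blade origin [0.4948 0.2487 0.0773] yaw 49.09 pitch up -0.71 roll 0.33 front z 0.0769129731244733
fl [277. 262.]
fr [276. 297.]
rl [161. 251.]
rr [157. 286.]
h0 [ 29. 181.]
h1 [180. 194.]
[0.5714 0.3446 0.04  ]
[0.4958 0.4061 0.04  ]
[0.5725 0.3407 0.039 ]
[0.4941 0.4015 0.039 ]
rack scene [0.5752 0.3411] 48.7594292487993 [[ 0.0008  0.0003]
 [-0.0005 -0.0001]
 [-0.0005 -0.0014]
 [-0.0005 -0.0009]
 [ 0.001   0.0001]
 [ 0.0018  0.    ]
 [ 0.0009  0.0004]
 [-0.003   0.0016]]
```

```bash
python3 -c "
from tm import *
togo(.4960,.2515,.016,49.0)"
```

```text
t 6.35 F [-0.0372  0.1582 -1.8714]
blade origin [0.4948 0.2487 0.0773] yaw 49.09 pitch up -0.71 roll 0.33 front z 0.0769129731244733
turn units 0.0005  then shift in turned tool: [-0.116  2.043 -0.01 ]  shift in present tool: [-0.116  2.043 -0.01 ]
```

```bash
python3 -m handwheel '[[-0.06,0.7,0,0,0],[-0.06,0.7,0,0,0],[0,0.6,0,0,0],[0,0,0,0,0],[0,0,0,0,0]]'; python3 -c "
from tm import *
togo(.4960,.2515,.016,49.0)
o,R=turner()
for p in((.033,.021,.004),(.033,-.021,.004),(-.055,-.021,.004)): print(((proj('scene',o+R@p)-[290,120]+.5)*8-.5).round(0))
"; python3 look.py scene f3.png 290 120 375 195 8
```

```text
t: 6.98
tcp_pos: [0.4347, 0.171, 0.0697]
tcp_rot: [0.286, -0.295, 0.646, -0.643]
contact_force: [0.2, -0.1, -1.5]
gripper_width: 0.0168
t 6.97 F [ 0.2285 -0.1063 -1.542 ]
blade origin [0.4999 0.2447 0.0167] yaw 48.45 pitch up -0.72 roll 0.13 front z 0.0162374258103871
turn units -0.0030  then shift in turned tool: [-0.088  0.023 -0.215]  shift in present tool: [-0.086  0.023 -0.216]
[232. 368.]
[229. 425.]
[ 43. 406.]
```

The blade is at crop (130,390) with its shadow showing it raised. It sits about 5 mm to the low side of the middle lane, which agrees with the model. I'll correct that and advance.

```bash
python3 -m handwheel '[[-0.1,0,-0.2,-0.003,0],[0,0,0,0,0]]'; python3 -c "
from tm import *
togo(.5738,.3410,.015,49.0)"
```

```text
t: 7.28
tcp_pos: [0.4328, 0.1779, 0.071]
tcp_rot: [0.29, -0.297, 0.645, -0.642]
contact_force: [0.1, 0.0, -2.2]
gripper_width: 0.0168
t 7.28 F [ 0.0914  0.0155 -2.1702]
blade origin [0.4973 0.2522 0.0182] yaw 49.01 pitch up -0.58 roll 0.08 front z 0.01781820412499302
turn units 0.0000  then shift in turned tool: [-3.907  0.073 -0.014]  shift in present tool: [-3.907  0.073 -0.014]
```

```bash
python3 -m handwheel '[[-0.4,0.05,0,0,0],[-0.4,0,0,0,0],[-0.4,0,0,0,0],[0,0,0,0,0]]'; python3 -c "
from tm import *
togo(.5738,.3410,.015,49.0)"; python3 look.py scene f4.png 290 120 375 195 8
```

```text
t: 7.78
tcp_pos: [0.4591, 0.2084, 0.0695]
tcp_rot: [0.291, -0.297, 0.645, -0.641]
contact_force: [0.5, -0.5, -1.3]
gripper_width: 0.0168
t 7.78 F [ 0.5032 -0.5341 -1.2923]
blade origin [0.5237 0.2829 0.017 ] yaw 49.07 pitch up -0.43 roll 0.05 front z 0.016756435125936362
turn units 0.0004  then shift in turned tool: [-2.557  0.053 -0.01 ]  shift in present tool: [-2.557  0.053 -0.007]
```

The blade front at (306,393) is entering between the rails of the middle lane. I'll continue forward.

```bash
python3 -m handwheel '[[-0.4,0,0,0,0],[-0.4,0,0,0,0],[-0.4,0,0,0,0]]'; python3 -c "
from tm import *
togo(.5738,.3410,.015,49.0)"
```

```text
t: 8.2
tcp_pos: [0.4827, 0.2351, 0.0689]
tcp_rot: [0.289, -0.297, 0.645, -0.642]
contact_force: [-0.7, 0.3, -1.7]
gripper_width: 0.0169
t 8.20 F [-0.6593  0.2616 -1.6988]
blade origin [0.5472 0.3094 0.016 ] yaw 48.98 pitch up -0.62 roll 0.06 front z 0.015646365056670077
turn units -0.0001  then shift in turned tool: [-1.376  0.021 -0.02 ]  shift in present tool: [-1.376  0.021 -0.021]
```

```bash
python3 -m handwheel '[[-0.45,0,-0.02,0,0],[-0.45,0,0,0,0],[-0.45,0,0,0,0],[0,0,0,0,0]]'; python3 -c "
from tm import *
togo(.5738,.3410,.015,49.0)"; python3 look.py scene f5.png 290 120 375 195 8
```

```text
t: 8.7
tcp_pos: [0.5112, 0.2702, 0.0682]
tcp_rot: [0.29, -0.297, 0.645, -0.642]
contact_force: [-0.3, 0.6, -1.3]
gripper_width: 0.0171
t 8.70 F [-0.2605  0.6316 -1.3332]
blade origin [0.5757 0.3446 0.0155] yaw 49.06 pitch up -0.54 roll 0.09 front z 0.015161245049353955
turn units 0.0003  then shift in turned tool: [0.133 0.017 0.029]  shift in present tool: [0.133 0.017 0.029]
```

The pizza got nudged about 4 mm by the neck, having moved from (422,370) to (432,372). I'll back off 3 mm and lift gently.

```bash
python3 -m handwheel '[[0.12,0,0,0,0],[0,0,0,0,0],[0,-0.2,0,0,0],[0,-0.2,0,0,0],[0,-0.2,0,0,0]]'; python3 -m handwheel '[[0,-0.2,0,0,0],[0,-0.2,0,0,0],[0,-0.2,0,0,0],[0,0,0,0,0]]'; python3 -c "
from tm import *
show()"; python3 look.py scene f6.png 290 120 375 195 8
```

```text
t: 9.38
tcp_pos: [0.5074, 0.2648, 0.0871]
tcp_rot: [0.288, -0.298, 0.645, -0.642]
contact_force: [1.0, 0.7, -2.0]
gripper_width: 0.0169
t: 9.88
tcp_pos: [0.5076, 0.2648, 0.107]
tcp_rot: [0.289, -0.298, 0.644, -0.642]
contact_force: [-1.4, 0.1, -2.6]
gripper_width: 0.0165
blade origin [0.5721 0.339  0.054 ] yaw 48.97 pitch up -0.73 roll 0.07 front z 0.05354282943070016
```

The pizza is on the blade (force about -2.6 N), but the turner has pitched down in the grip. I'll check whether it keeps creeping.

```bash
python3 -m handwheel '[[0,0,0,0,0],[0,0,0,0,0],[0,0,0,0,0],[0,0,0,0,0],[0,0,0,0,0]]'; python3 look.py scene f7.png 290 120 375 195 8; python3 -c "
from tm import *
show(); print(manip.sense()['contact_force'],manip.sense()['ft_torque'])"
```

```text
t: 10.55
tcp_pos: [0.507, 0.2644, 0.106]
tcp_rot: [0.288, -0.299, 0.644, -0.642]
contact_force: [-0.7, -1.0, -2.0]
gripper_width: 0.0167
blade origin [0.5714 0.3385 0.0527] yaw 48.98 pitch up -0.84 roll 0.11 front z 0.05222970537558955
[-0.3531  0.0425 -1.6469] [-0.1354  0.0187  0.0233]
```

```bash
cat >> tm.py <<'E'
def turnerp(phi):
    """turner pose with extra nose-down slip phi (deg) about the jaw axis through the grasp point"""
    o,R=turner(); a=np.radians(phi); P=np.array([[np.cos(a),0,np.sin(a)],[0,1,0],[-np.sin(a),0,np.cos(a)]])
    g=np.array([-.099,0,.062]); return o+R@(g-P@g), R@P
E
python3 - <<'E'
from tm import *
for ph in(0,3,5,7,9):
    o,R=turnerp(ph); f=lambda p:((proj('scene',o+R@np.array(p))-[290,120]+.5)*8-.5).round(0)
    print(ph,f((-.155,0,.062)),f((-.045,0,.062)),'neck',f((-.05,0,.004)),'pizza top centre',f((0,0,.016)),'L',f((0,.045,.016)),'F',f((.045,0,.016)),'B',f((-.045,0,.016)),'frontz',(o+R@[.033,0,0])[2])
E
```

```text
0 [100. 212.] [339. 235.] neck [312. 332.] pizza top centre [422. 323.] L [420. 264.] F [517. 332.] B [326. 313.] frontz 0.05222970537558955
3 [101. 207.] [338. 240.] neck [305. 335.] pizza top centre [415. 330.] L [413. 272.] F [509. 344.] B [320. 317.] frontz 0.04545759388421576
5 [102. 204.] [337. 243.] neck [300. 337.] pizza top centre [410. 336.] L [409. 277.] F [504. 352.] B [316. 320.] frontz 0.04104940366422793
7 [102. 200.] [336. 246.] neck [295. 339.] pizza top centre [405. 341.] L [404. 282.] F [497. 359.] B [311. 322.] frontz 0.036732735284979424
9 [103. 197.] [335. 250.] neck [290. 341.] pizza top centre [399. 345.] L [398. 286.] F [491. 366.] B [307. 324.] frontz 0.032512847941958564
```

The droop is stable at roughly 8-9° nose-down, with the pizza against the neck side. I'll raise it gently and back out slowly.

```bash
python3 -m handwheel '[[0,-0.08,0,0,0],[0,-0.12,0,0,0],[0,-0.16,0,0,0],[0,-0.16,0,0,0],[0,-0.16,0,0,0]]'; python3 -m handwheel '[[0,-0.16,0,0,0],[0,-0.16,0,0,0],[0,-0.12,0,0,0],[0,-0.06,0,0,0],[0,0,0,0,0]]';python3 look.py scene f8.png 290 110 375 185 8; python3 -c "
from tm import *
show(); print(manip.sense()['contact_force'])"
```

```text
t: 11.22
tcp_pos: [0.5074, 0.2646, 0.1277]
tcp_rot: [0.288, -0.299, 0.644, -0.642]
contact_force: [0.4, 1.0, -2.1]
gripper_width: 0.0162
t: 11.85
tcp_pos: [0.508, 0.2649, 0.1446]
tcp_rot: [0.289, -0.298, 0.644, -0.642]
contact_force: [0.0, -0.1, -2.4]
gripper_width: 0.0158
blade origin [0.5725 0.339  0.0914] yaw 48.98 pitch up -0.75 roll 0.08 front z 0.09093394836566643
[ 0.4375 -0.4788 -0.4506]
```

It droops further as it rises, so the grip at the handle's middle can't hold the moment. I'll lower the pizza back onto the rack and regrip closer to the neck, which shortens the lever.

```bash
python3 -m handwheel '[[0,0.1,0,0,0],[0,0.2,0,0,0],[0,0.2,0,0,0],[0,0.2,0,0,0],[0,0.2,0,0,0]]'; python3 -m handwheel '[[0,0.2,0,0,0],[0,0.2,0,0,0],[0,0.2,0,0,0],[0,0.1,0,0,0],[0,0,0,0,0]]';python3 look.py scene f9.png 290 110 375 185 8; python3 -c "
from tm import *
show(); print(manip.sense()['contact_force'])"
```

```text
t: 12.52
tcp_pos: [0.5072, 0.2643, 0.115]
tcp_rot: [0.288, -0.299, 0.644, -0.642]
contact_force: [0.2, -0.3, -1.8]
gripper_width: 0.0157
t: 13.15
tcp_pos: [0.5063, 0.2638, 0.0919]
tcp_rot: [0.287, -0.299, 0.644, -0.643]
contact_force: [-0.6, -0.4, -1.5]
gripper_width: 0.0162
blade origin [0.5707 0.338  0.0387] yaw 48.97 pitch up -0.92 roll 0.13 front z 0.03814895662123048
[-0.2524 -0.4384 -1.4751]
```

Run:
```python
from tm import *
for ph in(8,10,12,14):
    o,R=turnerp(ph); f=lambda p:((proj('scene',o+R@np.array(p))-[290,110]+.5)*8-.5).round(0)
    print(ph,f((-.155,0,.062)),f((-.045,0,.062)),'o',o,'frontz',(o+R@[.033,0,0])[2],'rear',(o+R@[-.055,0,0])[2])
p=onplane('scene',290+382/8-.4,110+448/8-.4,.04);print(p)
a=np.radians(49);Rk=np.array([[np.cos(a),-np.sin(a)],[np.sin(a),np.cos(a)]]);print(Rk.T@(p[:2]-[.5754,.3405]))
```

```text
8 [ 99. 302.] [330. 352.] o [0.5643 0.3306 0.0257] frontz 0.02054381358173093 rear 0.034195630327174396
10 [100. 299.] [329. 355.] o [0.5625 0.3286 0.0226] frontz 0.016378324186135263 rear 0.033055791258433664
12 [101. 296.] [328. 358.] o [0.5606 0.3264 0.0197] frontz 0.012317481507246694 rear 0.032000279981739294
14 [103. 293.] [326. 361.] o [0.5587 0.3242 0.0169] frontz 0.008366233056344612 rear 0.031030382474992922
[0.5626 0.3268 0.04  ]
[-0.0188  0.0006]
```

The pizza is lying on the middle lane again, about 19 mm toward the robot. I'll lower a bit more, withdraw 40 mm, raise slightly, then withdraw fully.

```bash
python3 -m handwheel '[[0,0.15,0,0,0],[0,0.15,0,0,0],[0,0,0,0,0],[0.1,0,0,0,0],[0.2,0,0,0,0]]'; python3 -m handwheel '[[0.3,0,0,0,0],[0.3,0,0,0,0],[0.3,0,0,0,0],[0,0,0,0,0]]';python3 look.py scene f10.png 280 110 375 185 8; python3 -c "
from tm import *
show(); print(manip.sense()['contact_force'])"
```

```text
t: 13.82
tcp_pos: [0.5008, 0.2576, 0.0832]
tcp_rot: [0.288, -0.299, 0.644, -0.642]
contact_force: [0.1, 0.8, -2.1]
gripper_width: 0.0163
t: 14.32
tcp_pos: [0.4813, 0.2345, 0.0839]
tcp_rot: [0.288, -0.298, 0.644, -0.643]
contact_force: [0.0, 0.0, -1.5]
gripper_width: 0.0166
blade origin [0.5463 0.3092 0.0309] yaw 48.95 pitch up -0.78 roll 0.07 front z 0.030407942182862326
[ 0.2745  0.6682 -1.7561]
```

The pizza stayed on the lane at crop (475,450), and the blade is coming out. I'll keep withdrawing.

```bash
python3 -m handwheel '[[0.3,0,0,0,0],[0.4,0,0,0,0],[0.5,0,0,0,0],[0.5,0,0,0,0],[0.5,0,0,0,0]]'; python3 -m handwheel '[[0.3,0,0,0,0],[0,0,0,0,0],[0,0,0,0,0]]'; python3 look.py scene f11.png 260 110 355 185 8; python3 -c "
from tm import *
show(); print(manip.sense()['contact_force'])"
```

```text
t: 15.0
tcp_pos: [0.4363, 0.1833, 0.0848]
tcp_rot: [0.289, -0.298, 0.644, -0.642]
contact_force: [-0.4, 0.5, -1.3]
gripper_width: 0.0169
t: 15.38
tcp_pos: [0.4295, 0.1751, 0.0852]
tcp_rot: [0.288, -0.298, 0.644, -0.643]
contact_force: [0.5, -0.4, -1.1]
gripper_width: 0.0163
blade origin [0.494  0.2493 0.0321] yaw 48.95 pitch up -0.74 roll 0.06 front z 0.03162294244280633
[-0.6554 -0.0948 -1.4892]
```

The turner is clear of the rack with its nose about 8° down. I'll set it on the counter here so that it levels.

```bash
python3 -m handwheel '[[0,0.25,0,0,0],[0,0.25,0,0,0],[0,0.15,0,0,0],[0,0.1,0,0,0],[0,0.1,0,0,0]]'; python3 -m handwheel '[[0,0.1,0,0,0],[0,0.1,0,0,0],[0,0,0,0,0]]';python3 -c "
from tm import *
show(); print(manip.sense()['contact_force'])"
```

```text
t: 16.05
tcp_pos: [0.4295, 0.1755, 0.0579]
tcp_rot: [0.289, -0.298, 0.644, -0.642]
contact_force: [-1.1, -1.3, 2.1]
gripper_width: 0.0168
t: 16.42
tcp_pos: [0.4295, 0.1754, 0.052]
tcp_rot: [0.289, -0.298, 0.644, -0.643]
contact_force: [-1.7, -1.3, 1.8]
gripper_width: 0.0169
blade origin [ 0.494   0.2496 -0.0011] yaw 48.98 pitch up -0.75 roll 0.03 front z -0.0015551947176541876
[-1.6933 -1.2503  1.7699]
```

```bash
python3 -m handwheel '[[0,0,0,0,20],[0,0,0,0,30],[0,0,0,0,40],[0,0,0,0,40],[0,0,0,0,40]]'; python3 look.py scene f12.png 260 110 355 185 8; python3 -c "
from tm import *
rep(); show(); o,R=turner()
for p in((.033,.021,.004),(.033,-.021,.004),(-.055,-.021,.004),(-.155,0,.074),(-.045,0,.074)): print(((proj('scene',o+R@np.array(p))-[260,110]+.5)*8-.5).round(0))"
```

```text
t: 17.05
tcp_pos: [0.4308, 0.1768, 0.0518]
tcp_rot: [0.29, -0.297, 0.644, -0.642]
contact_force: [0.1, -1.3, 0.4]
gripper_width: 0.0399
t 17.10 tcp [0.4308 0.1768 0.0519] hd -130.95 tilt(y)  [-0.0104 -0.0012 -0.9999] w 0.0400 F [ 0.5203 -0.4283  0.7145] j7 -1.39
blade origin [ 0.4954  0.2511 -0.0009] yaw 49.01 pitch up -0.55 roll 0.01 front z -0.0012086950497443862
[472. 466.]
[470. 522.]
[287. 505.]
[ 88. 344.]
[321. 365.]
```

The turner now stands flat on the counter, with its blade front edge at (470,492). I'll slide the open gripper 42 mm forward along the handle and regrip.

```bash
python3 -m handwheel '[[-0.35,0,0,0,40],[-0.35,0,0,0,40],[-0.35,0,0,0,40],[-0.35,0,0,0,40],[0,0,0,0,40]]'; python3 -c "
from go import *
u=np.array([np.cos(np.radians(49)),np.sin(np.radians(49))]); p=np.array([.4954,.2511])-.057*u
rep(p[0],p[1],.0515,-131)"
```

```text
t: 17.73
tcp_pos: [0.4611, 0.212, 0.0515]
tcp_rot: [0.291, -0.297, 0.645, -0.642]
contact_force: [-0.0, 0.6, 0.3]
gripper_width: 0.04
t 17.73 tcp [0.4611 0.212  0.0515] hd -130.91 tilt(y)  [-0.0091  0.0003 -1.    ] w 0.0400 F [-0.007   0.6259  0.2953] j7 -1.41
shift units (tool x,y,z): [0.166 0.001 0.008]
turn units 0.0005 rows>=0.0
after turning, shift units: [0.166 0.001 0.008]
```

```bash
python3 -m handwheel '[[0.13,0,0,0,40],[0,0,0,0,40],[0,0,0,0,0],[0,0,0,0,0],[0,0,0,0,0]]'; python3 -m handwheel '[[0,0,0,0,0],[0,0,0,0,0],[0,0,0,0,0],[0,0,0,0,0]]'; python3 -c "
from go import *
u=np.array([np.cos(np.radians(49)),np.sin(np.radians(49))]); s,R=st(); p=s['tcp_pos']; print('along',u@(np.array([.4954,.2511])-p[:2]), s['tcp_rot'],p); rep()"; python3 look.py scene f13.png 260 110 355 185 8
```

```text
t: 18.35
tcp_pos: [0.4574, 0.2075, 0.0514]
tcp_rot: [0.29, -0.297, 0.644, -0.642]
contact_force: [-0.2, 0.3, -0.7]
gripper_width: 0.0168
t: 18.85
tcp_pos: [0.4573, 0.2075, 0.0514]
tcp_rot: [0.29, -0.297, 0.644, -0.642]
contact_force: [-0.0, 0.2, -0.0]
gripper_width: 0.0172
along 0.057856348494453445 [ 0.2899 -0.2971  0.6445 -0.6422] [0.4573 0.2075 0.0514]
t 18.85 tcp [0.4573 0.2075 0.0514] hd -130.95 tilt(y)  [-0.0107 -0.0013 -0.9999] w 0.0172 F [-0.0256  0.1605 -0.0309] j7 -1.41
```

The grip is now at the front end of the handle with the blade flat. I'll update the model.

```bash
sed -i 's/^q=\[.*/q=[0.2899,-0.2971,0.6445,-0.6422]/; s/_p=np.array(.*/_p=np.array([.4573,.2075,.0514])/; s/^_y=np.radians(7.5)/_y=np.radians(49.0)/; s/\.099\*np/.058*np/g; s/,\.005\])/,0.0])/; s/g=np.array(\[-.099/g=np.array([-.058/' tm.py; head -8 tm.py
python3 - <<'E'
from tm import *
im=cv2.imread('pics/raw_f13.png'); h=cv2.cvtColor(im,cv2.COLOR_BGR2HSV); m=cv2.inRange(h,(8,70,120),(30,255,255)); m[:,:325]=0; m[:140]=0;m[180:]=0
ys,xs=np.nonzero(m); print(xs.min(),xs.max(),ys.min(),ys.max())
p=onplane('scene',260+633/8-.4,110+446/8-.4,.04);print(p)
a=np.radians(49);Rk=np.array([[np.cos(a),-np.sin(a)],[np.sin(a),np.cos(a)]]);print(Rk.T@(p[:2]-[.5754,.3405]))
for d in(0,): togo(.4954,.2511,.016,49)
c=np.array([.5740,.3410])-.015*np.array([.656,.755]); print(c)
E
```

```text
from go import *
# turner in tool frame, from the grasp moment
q=[0.2899,-0.2971,0.6445,-0.6422]
_R=Ro.from_quat([q[1],q[2],q[3],q[0]]).as_matrix(); _p=np.array([.4573,.2075,.0514])
_y=np.radians(49.0); RT=np.array([[np.cos(_y),-np.sin(_y),0],[np.sin(_y),np.cos(_y),0],[0,0,1]])
pT=np.array([_p[0]+.058*np.cos(_y),_p[1]+.058*np.sin(_y),0.0])
RR=_R.T@RT; rr=_R.T@(pT-_p)
def turner():
327 351 144 174
[0.5644 0.3322 0.04  ]
[-0.0135  0.0029]
t 18.90 F [0.2087 0.3249 0.4586]
blade origin [ 0.4954  0.2513 -0.    ] yaw 49.00 pitch up -0.01 roll 0.01 front z -1.785817995792949e-05
turn units -0.0000  then shift in turned tool: [ 0.009 -0.534  0.001]  shift in present tool: [ 0.009 -0.534  0.001]
[0.5642 0.3297]
```

```bash
python3 -m handwheel '[[0,-0.25,0,0,0],[0,-0.25,0,0,0],[0,-0.05,0,0,0],[0,0,0,0,0]]'; python3 look.py scene f14.png 260 110 355 185 8; python3 -c "
from tm import *
togo(.5628,.3282,.0155,49)"
```

```text
t: 19.4
tcp_pos: [0.4571, 0.2071, 0.0689]
tcp_rot: [0.289, -0.297, 0.644, -0.642]
contact_force: [0.3, -0.4, -0.9]
gripper_width: 0.0169
t 19.45 F [ 0.1954  1.1184 -1.1067]
blade origin [0.4951 0.2508 0.0174] yaw 48.99 pitch up -0.07 roll 0.02 front z 0.017348570544180025
turn units -0.0000  then shift in turned tool: [-3.428  0.032  0.015]  shift in present tool: [-3.428  0.032  0.014]
```

The turner stays level now. I'll advance into the lane.

```bash
python3 -m handwheel '[[-0.3,0.03,0,0,0],[-0.4,0,0,0,0],[-0.4,0,0,0,0],[-0.4,0,0,0,0],[-0.3,0,0,0,0]]'; python3 -c "
from tm import *
togo(.5628,.3282,.0155,49)"; python3 look.py scene f15.png 275 110 370 185 8
```

```text
t: 20.08
tcp_pos: [0.4949, 0.2511, 0.0667]
tcp_rot: [0.289, -0.298, 0.645, -0.642]
contact_force: [-0.1, -0.1, -1.3]
gripper_width: 0.0169
t 20.07 F [-0.1453 -0.0967 -1.2972]
blade origin [0.5328 0.2948 0.0152] yaw 49.01 pitch up -0.07 roll 0.05 front z 0.0152017631909774
turn units 0.0000  then shift in turned tool: [-1.495 -0.022  0.026]  shift in present tool: [-1.495 -0.022  0.026]
```

```bash
python3 -m handwheel '[[-0.3,0,0.02,0,0],[-0.3,0,0,0,0],[-0.3,0,0,0,0],[-0.25,0,0,0,0],[0,0,0,0,0]]'; python3 -c "
from tm import *
togo(.5628,.3282,.0155,49)"; python3 look.py scene f16.png 275 110 370 185 8
```

```text
t: 20.75
tcp_pos: [0.5202, 0.2797, 0.0662]
tcp_rot: [0.29, -0.297, 0.645, -0.642]
contact_force: [-0.0, -0.4, -1.6]
gripper_width: 0.0169
t 20.75 F [-0.0135 -0.3758 -1.628 ]
blade origin [0.5582 0.3235 0.0148] yaw 49.04 pitch up 0.00 roll 0.06 front z 0.014846036924274117
turn units 0.0002  then shift in turned tool: [-0.219 -0.024  0.013]  shift in present tool: [-0.219 -0.024  0.013]
```

```bash
python3 -m handwheel '[[-0.14,0,0,0,0],[-0.1,0,0,0,0],[0,0,0,0,0],[0,-0.1,0,0,0],[0,-0.15,0,0,0]]'; python3 -c "
from tm import *
togo(.5628,.3282,.0155,49)"; python3 -m handwheel '[[0,-0.15,0,0,0],[0,-0.15,0,0,0],[0,-0.15,0,0,0],[0,-0.1,0,0,0],[0,0,0,0,0]]'; python3 -c "
from tm import *
togo(.5628,.3282,.0155,49)"; python3 look.py scene f17.png 275 110 370 185 8
```

```text
t: 21.42
tcp_pos: [0.5242, 0.2839, 0.0737]
tcp_rot: [0.289, -0.298, 0.644, -0.642]
contact_force: [-0.2, 0.3, -1.3]
gripper_width: 0.0169
t 21.43 F [-0.2003  0.2613 -1.2573]
blade origin [0.5622 0.3276 0.0221] yaw 48.99 pitch up -0.16 roll 0.07 front z 0.022035818433107136
turn units -0.0000  then shift in turned tool: [-0.032  0.221  0.005]  shift in present tool: [-0.032  0.221  0.005]
t: 22.05
tcp_pos: [0.5244, 0.2836, 0.0918]
tcp_rot: [0.289, -0.298, 0.644, -0.642]
contact_force: [0.4, -0.3, -1.0]
gripper_width: 0.0171
t 22.05 F [ 0.4257 -0.2839 -0.9833]
blade origin [0.5623 0.3273 0.0402] yaw 48.98 pitch up -0.16 roll 0.05 front z 0.04015484372508073
turn units -0.0001  then shift in turned tool: [-0.042  0.825  0.001]  shift in present tool: [-0.042  0.825  0.001]
```

The pizza is up and level this time. I'll raise it more.

```bash
python3 -m handwheel '[[0,-0.1,0,0,0],[0,-0.2,0,0,0],[0,-0.25,0,0,0],[0,-0.25,0,0,0],[0,-0.25,0,0,0]]'; python3 -m handwheel '[[0,-0.2,0,0,0],[0,-0.15,0,0,0],[0,-0.1,0,0,0],[0,0,0,0,0]]'; python3 -c "
from tm import *
togo(.5628,.3282,.0155,49)"; python3 look.py scene f18.png 275 100 370 175 8
```

```text
t: 22.72
tcp_pos: [0.5242, 0.2834, 0.1246]
tcp_rot: [0.288, -0.299, 0.644, -0.642]
contact_force: [-0.9, 0.5, -2.1]
gripper_width: 0.0171
t: 23.22
tcp_pos: [0.5248, 0.2837, 0.14]
tcp_rot: [0.289, -0.298, 0.644, -0.642]
contact_force: [0.1, -0.4, -2.4]
gripper_width: 0.0173
t 23.23 F [ 0.1343 -0.4144 -2.3542]
blade origin [0.5627 0.3274 0.0884] yaw 48.99 pitch up -0.18 roll 0.06 front z 0.08831505903574653
turn units -0.0001  then shift in turned tool: [-0.049  2.43   0.004]  shift in present tool: [-0.049  2.43   0.004]
```

The pizza is carried level at (530,420). I'll withdraw and start turning towards the grill.

```bash
python3 -m handwheel '[[0.1,0,0,0,0],[0.2,0,0,0,0],[0.3,0,0,0,0],[0.4,0,0,0,0],[0.4,0,0,0,0]]'; python3 -m handwheel '[[0.4,0,0,0.01,0],[0.3,0,0,0.02,0],[0.2,0,0,0.03,0],[0.1,0,0,0.03,0],[0,0,0,0.03,0]]'; python3 -m handwheel '[[0,0,0,0.03,0],[0,0,0,0.03,0],[0,0,0,0.03,0],[0,0,0,0.03,0],[0,0,0,0.03,0]]';python3 -c "
from tm import *
togo(.490,-.210,.09,-54)";python3 look.py scene f19.png 245 100 370 180 6
```

```text
t: 23.9
tcp_pos: [0.4947, 0.2496, 0.1395]
tcp_rot: [0.288, -0.299, 0.644, -0.642]
contact_force: [-0.7, -0.8, -2.3]
gripper_width: 0.017
t: 24.52
tcp_pos: [0.4707, 0.2233, 0.1407]
tcp_rot: [-0.155, 0.167, -0.688, 0.689]
contact_force: [-0.1, -0.1, -2.0]
gripper_width: 0.0172
t: 25.15
tcp_pos: [0.4686, 0.2216, 0.1418]
tcp_rot: [0.018, -0.007, -0.706, 0.708]
contact_force: [0.4, 0.6, -2.2]
gripper_width: 0.0175
t 25.15 F [ 0.4307  0.5522 -2.231 ]
blade origin [0.5262 0.219  0.09  ] yaw -2.03 pitch up -0.41 roll -0.64 front z 0.08971644612216702
turn units 0.2887  then shift in turned tool: [-10.129  -0.123   7.869]  shift in present tool: [-0.042  0.049 12.826]
```

The pizza is steady on the blade at (400,350). Next I'll translate towards the grill side.

```bash
python3 -m handwheel '[[0,0,0.15,0,0],[0,0,0.3,0,0],[0,0,0.45,0,0],[0,0,0.6,0,0],[0,0,0.6,0,0]]' | grep tcp_pos; python3 -m handwheel '[[0,0,0.6,0,0],[0,0,0.6,0,0],[0,0,0.6,0,0],[0,0,0.6,0,0],[0,0,0.6,0,0]]'| grep tcp_pos; python3 -m handwheel '[[0,0,0.6,0,0],[0,0,0.6,0,0],[0,0,0.6,0,0],[0,0,0.6,0,0],[0,0,0.6,0,0]]'| grep tcp_pos;python3 -c "
from tm import *
togo(.490,-.210,.09,-54)"
```

```text
tcp_pos: [0.4656, 0.1541, 0.1423]
tcp_pos: [0.4619, 0.0551, 0.1431]
tcp_pos: [0.4567, -0.0434, 0.144]
t 27.07 F [-0.6787 -0.8399 -2.1998]
blade origin [ 0.5143 -0.0466  0.0923] yaw -2.45 pitch up -0.35 roll -0.80 front z 0.09209069537900508
turn units 0.2864  then shift in turned tool: [-3.221  0.047  2.345]  shift in present tool: [-0.167  0.101  3.98 ]
```

```bash
python3 -m handwheel '[[0,0,0.6,0,0],[0,0,0.6,0.01,0],[0,0,0.6,0.02,0],[0,0,0.45,0.03,0],[0,0,0.35,0.03,0]]' | grep tcp_pos; python3 -c "
from tm import *
togo(.490,-.210,.09,-54)"
```

```text
tcp_pos: [0.4476, -0.1289, 0.145]
t 27.70 F [ 1.2008  1.2478 -2.4181]
blade origin [ 0.5017 -0.1494  0.0934] yaw -19.83 pitch up -0.16 roll -1.06 front z 0.09332090768477717
turn units 0.1899  then shift in turned tool: [-1.091  0.107  0.415]  shift in present tool: [-0.669  0.117  0.955]
```

```bash
python3 -m handwheel '[[-0.1,0,0.2,0.03,0],[-0.1,0,0.15,0.03,0],[-0.1,0,0.1,0.03,0],[-0.1,0,0.05,0.03,0],[-0.1,0,0,0.03,0]]' | grep tcp_pos; python3 -m handwheel '[[0,0,0,0.03,0],[0,0,0,0.01,0],[0,0,0,0,0]]' | grep tcp_pos; python3 -c "
from tm import *
togo(.490,-.210,.09,-54)"; python3 look.py scene g1.png 125 170 255 290 5; python3 look.py top g2.png 250 120 400 240 5
```

```text
tcp_pos: [0.4524, -0.1552, 0.1451]
tcp_pos: [0.4522, -0.1567, 0.1451]
t 28.70 F [-0.0825 -1.2384 -1.4498]
blade origin [ 0.4837 -0.2059  0.0941] yaw -56.24 pitch up 0.39 roll -1.32 front z 0.09435782822817594
turn units -0.0125  then shift in turned tool: [-0.232  0.137 -0.016]  shift in present tool: [-0.231  0.137 -0.025]
```

Run:
```python
from tm import *
im=cv2.imread('pics/raw_g1.png'); h=cv2.cvtColor(im,cv2.COLOR_BGR2HSV)
m=cv2.inRange(h,(5,70,60),(30,255,255)); m[:183]=0; m[210:]=0; m[:,:180]=0;m[:,:].T[222:]=0
c=max(cv2.findContours(m,0,1)[0],key=cv2.contourArea); print(cv2.boundingRect(c),cv2.fitEllipse(c))
o,R=turner(); print('orig',o)
(x,y),_,_=cv2.fitEllipse(c); p=onplane('scene',x,y,o[2]+.012); print(p, R.T@(p-o))
f=lambda q:((proj('scene',o+R@np.array(q))-[125,170]+.5)*5-.5).round(0)
for q in((.033,.021,.004),(.033,-.021,.004),(-.055,.021,.004),(-.055,-.021,.004),(-.045,0,.062)): print(q,f(q))
```

```text
(188, 186, 26, 20) ((200.52198791503906, 195.18441772460938), (19.108051300048828, 25.619976043701172), 81.01579284667969)
orig [ 0.4837 -0.2057  0.0941]
[ 0.4872 -0.2095  0.1061] [0.0051 0.0005 0.012 ]
(0.033, 0.021, 0.004) [388. 173.]
(0.033, -0.021, 0.004) [331. 154.]
(-0.055, 0.021, 0.004) [450.  89.]
(-0.055, -0.021, 0.004) [395.  72.]
(-0.045, 0, 0.062) [410.  24.]
```

Run:
```python
from est import *
for a,b in(((22,228),(690,182)),((85,432),(525,52)),((494,202),(190,446)),((140,8),(705,445))):
    print(onplane('top',290+a[0]/6-.42,125+a[1]/6-.42,0)[:2],onplane('scene',125+b[0]/6-.42,210+b[1]/6-.42,0)[:2])
```

```text
[ 0.6445 -0.1561] [ 0.6416 -0.1576]
[ 0.5105 -0.1903] [ 0.5071 -0.1859]
[ 0.6548 -0.4635] [ 0.6534 -0.4604]
[ 0.7919 -0.2402] [ 0.7921 -0.2415]
```

```bash
python3 - <<'E'
from est import *
def Rm(t): t=np.radians(t);return np.array([[np.cos(t),-np.sin(t)],[np.sin(t),np.cos(t)]])
im=cv2.imread('pics/scene0.png');x0,y0,k=125,210,6
c=cv2.resize(im[y0:290,x0:245],None,fx=k,fy=k,interpolation=cv2.INTER_CUBIC)
t=np.array([.5618,-.3106]);R=Rm(-54.2)
def L(a,b,col):
    q=[]
    for p in(a,b):
        w=np.r_[R@np.array(p[:2])+t,p[2]];u=(proj('scene',w)-[x0,y0]+.5)*k-.5;q.append((int(u[0]),int(u[1])))
    cv2.line(c,q[0],q[1],col,1)
for z,col in((0.0,(0,0,255)),(.03,(0,255,0))):
    L((.128,-.147,z),(.128,.147,z),col)
    L((.056,-.147,z),(.056,.147,z),col)
for z in(0,.01): L((-.062,-.147,z),(-.062,.147,z),(255,255,0)); L((-.062,.147,z),(.056,.147,z),(255,255,0))
for y in(128,68,30,-30,-68,-128):
    for z,col in((.034,(0,255,0)),(.01,(0,0,255))): L((-.055,y/1e3,z),(.05,y/1e3,z),col)
cv2.imwrite('pics/g3.png',c)
E
python3 -m handwheel '[[-0.2,0.1,0,-0.0125,0],[-0.3,0.2,0,0,0],[-0.4,0.2,0,0,0],[-0.4,0.2,0,0,0],[-0.4,0.2,0,0,0]]' | grep tcp_pos; python3 -c "
from tm import *
togo(.5617,-.3081,.055,-54)"
```

```text
tcp_pos: [0.4836, -0.2, 0.1166]
t 29.43 F [-0.5016 -0.1068 -2.3048]
blade origin [ 0.517  -0.2477  0.0656] yaw -53.86 pitch up 0.34 roll -1.26 front z 0.0657567211496102
turn units 0.0008  then shift in turned tool: [-2.504  0.347 -0.031]  shift in present tool: [-2.504  0.347 -0.024]
```

```bash
python3 -m handwheel '[[-0.45,0.1,0,0,0],[-0.45,0.1,0,0,0],[-0.4,0.1,0,0,0],[-0.35,0,0,0,0],[-0.3,0,0,0,0]]' | grep tcp_pos; python3 -m handwheel '[[-0.2,0,0,0,0],[-0.1,0,0,0,0],[0,0,0,0,0]]' | grep tcp_pos; python3 -c "
from tm import *
togo(.5617,-.3081,.055,-54)"; python3 look.py scene g4.png 125 200 255 290 6;python3 look.py top g5.png 280 120 400 240 5
```

```text
tcp_pos: [0.5203, -0.2513, 0.106]
tcp_pos: [0.5262, -0.2593, 0.1062]
t 30.43 F [-0.2414 -0.2777 -2.1757]
blade origin [ 0.5596 -0.3071  0.0551] yaw -53.92 pitch up 0.32 roll -1.29 front z 0.055283733375316356
turn units 0.0005  then shift in turned tool: [-0.068  0.003 -0.04 ]  shift in present tool: [-0.068  0.003 -0.04 ]
```

Run:
```python
from tm import *
im=cv2.imread('pics/raw_g4.png'); h=cv2.cvtColor(im,cv2.COLOR_BGR2HSV)
m=cv2.inRange(h,(5,70,90),(30,255,255)); m[:217]=0; m[246:]=0; m[:,:168]=0;m[:,200:]=0
m=cv2.morphologyEx(m,cv2.MORPH_OPEN,np.ones((4,4)))
c=max(cv2.findContours(m,0,1)[0],key=cv2.contourArea); print(cv2.boundingRect(c))
(x,y),_,_=cv2.fitEllipse(c); print(x,y)
o,R=turner(); p=onplane('scene',x,y,o[2]+.012); print(p,'in blade',R.T@(p-o))
a=np.radians(-54);Rg=np.array([[np.cos(a),-np.sin(a)],[np.sin(a),np.cos(a)]])
for t in((.5618,-.3106),(.5701,-.3135),(.564,-.3113)): print('pizza in grill',Rg.T@(p[:2]-t),'blade',Rg.T@(o[:2]-t))
f=lambda q:((proj('scene',o+R@np.array(q))-[125,200]+.5)*6-.5).round(0)
for q in((-.055,.021,.004),(-.055,-.021,.004),(-.05,0,.05)): print(q,f(q))
```

```text
(172, 221, 28, 22)
185.4308624267578 231.59912109375
[ 0.5697 -0.3107  0.0671] in blade [0.0093 0.0057 0.0121]
pizza in grill [0.0047 0.0064] blade [-0.0045  0.0004]
pizza in grill [-0.0025  0.0013] blade [-0.0117 -0.0046]
pizza in grill [0.0028 0.005 ] blade [-0.0064 -0.001 ]
(-0.055, 0.021, 0.004) [447. 127.]
(-0.055, -0.021, 0.004) [378. 106.]
(-0.05, 0, 0.05) [401.  63.]
```

```bash
cat > ov.py <<'E'
import sys; from tm import *
def Rm(t): t=np.radians(t);return np.array([[np.cos(t),-np.sin(t)],[np.sin(t),np.cos(t)]])
def poly(c,cam,x0,y0,k,pts,col):
    q=np.array([(proj(cam,p)-[x0,y0]+.5)*k-.5 for p in pts]); cv2.polylines(c,[np.round(q*8).astype(np.int32)],False,col,1,cv2.LINE_AA,3)
def circ(ctr,R,r=.045,n=60): return [ctr+R@np.array([r*np.cos(a),r*np.sin(a),0]) for a in np.linspace(0,2*np.pi,n)]
def grill(c,cam,x0,y0,k,t,yawd,col,zs=(.034,)):
    R=Rm(yawd)
    for z in zs:
        for y in(128,68,30,-30,-68,-128):
            for dy in(-.0025,.0025):
                poly(c,cam,x0,y0,k,[np.r_[R@np.array([x,y/1e3+dy])+t,z] for x in(-.055,.05)],col)
E
python3 - <<'E'
from ov import *
im=cv2.imread('pics/raw_g4.png'); x0,y0,k=140,212,8
for i,(t) in enumerate([(.564,-.3113),(.5701,-.3135)]):
    c=cv2.resize(im[y0:285,x0:235],None,fx=k,fy=k,interpolation=2)
    grill(c,'scene',x0,y0,k,np.array(t),-54,(0,255,0))
    o,R=turner()
    if i==0:
        for px in(0.003,):
            poly(c,'scene',x0,y0,k,circ(o+R@[px,0,.016],R),(255,255,0)); poly(c,'scene',x0,y0,k,circ(o+R@[px,0,.004],R),(255,0,255))
    cv2.imwrite(f'pics/g6{i}.png',c)
E
```

```text
(no output)
```

The bar tops match the left edges of the stripes, so the blade is about 1 mm off the lane's middle line and the pizza about 4 mm short. I'll move 4 mm forward and lower.

```bash
python3 -m handwheel '[[-0.13,0,-0.03,0,0],[0,0.15,0,0,0],[0,0.2,0,0,0],[0,0.2,0,0,0],[0,0.2,0,0,0]]' | grep -E "tcp_pos|force"; python3 -c "
from tm import *
togo(.5630,-.3099,.021,-54)"; python3 -m handwheel '[[0,0.15,0,0,0],[0,0.1,0,0,0],[0,0.1,0,0,0],[0,0,0,0,0]]' | grep -E "tcp_pos|force"; python3 -c "
from tm import *
togo(.5630,-.3099,.021,-54)"; python3 look.py scene g7.png 140 212 235 285 8
```

```text
tcp_pos: [0.5288, -0.2611, 0.0823]
contact_force: [-0.7, -0.3, -1.6]
t 31.15 F [-0.7215 -0.2712 -1.5741]
blade origin [ 0.5622 -0.3088  0.0312] yaw -53.85 pitch up 0.27 roll -1.28 front z 0.031339741366665445
turn units 0.0008  then shift in turned tool: [-0.045  0.339 -0.009]  shift in present tool: [-0.045  0.339 -0.009]
tcp_pos: [0.5288, -0.2615, 0.0708]
contact_force: [-0.3, -0.0, -1.2]
t 31.65 F [-0.289  -0.0263 -1.1861]
blade origin [ 0.5623 -0.3092  0.0198] yaw -53.86 pitch up 0.29 roll -1.28 front z 0.019922097533758155
turn units 0.0008  then shift in turned tool: [-0.033 -0.042 -0.01 ]  shift in present tool: [-0.033 -0.042 -0.01 ]
```

The pizza now rests on the grate at (365,195). I'll check how well it is centred before withdrawing.

```bash
cat > gp.py <<'E'
import sys; from ov import *
raw,lane,f=sys.argv[1:4]
im=cv2.imread('pics/'+raw); x0,y0,k=140,205,8
c=cv2.resize(im[y0:280,x0:235],None,fx=k,fy=k,interpolation=2)
t=np.array([.564,-.3113]);R=Rm(-54);ctr=R@np.array([0,float(lane)])+t
for z,col in((.046,(255,255,0)),(.034,(255,0,255))): poly(c,'scene',x0,y0,k,circ(np.r_[ctr,z],np.eye(3)),col)
cv2.imwrite('pics/'+f,c)
E
python3 gp.py raw_g7.png 0 g8.png
```

```text
(no output)
```

It is centred within a couple of mm. Withdrawing.

```bash
python3 -m handwheel '[[0.15,0,0,0,0],[0.3,0,0,0,0],[0.4,0,0,0,0],[0.4,0,0,0,0],[0.4,0,0,0,0]]' | grep -E "tcp_pos|force"; python3 -c "
from tm import *
show()"; python3 -m handwheel '[[0.5,0,0,0,0],[0.5,0,0,0,0],[0.5,-0.1,0,0,0],[0.5,-0.1,0,0,0],[0.5,-0.3,0,0,0]]' | grep -E "tcp_pos|force"; python3 -c "
from tm import *
show()"; python3 look.py scene g9.png 140 205 235 280 8; python3 gp.py raw_g9.png 0 g10.png
```

```text
tcp_pos: [0.4981, -0.219, 0.0718]
contact_force: [-0.2, 1.0, -1.5]
blade origin [ 0.5316 -0.2667  0.0207] yaw -53.85 pitch up 0.35 roll -1.22 front z 0.02093936549508661
tcp_pos: [0.4506, -0.1537, 0.0877]
contact_force: [0.2, 0.6, -1.1]
blade origin [ 0.4841 -0.2013  0.0366] yaw -53.81 pitch up 0.30 roll -1.23 front z 0.03676971863322377
```

The pizza stays centred at (365,250). Now back to the rack for the second one.

```bash
python3 -m handwheel '[[0.2,-0.6,0,-0.03,0],[0,-0.6,0,-0.05,0],[0,-0.4,0,-0.05,0],[0,-0.2,0,-0.05,0],[0,0,0,-0.05,0]]' | grep -E "tcp_pos|force"; python3 -m handwheel '[[0,0,-0.2,-0.05,0],[0,0,-0.4,-0.03,0],[0,0,-0.7,0,0],[0,0,-0.9,0,0],[0,0,-0.9,0,0]]'| grep -E "tcp_pos|force"; python3 -c "
from tm import *
togo(.4196,.3143,.09,49)"
```

```text
tcp_pos: [0.4474, -0.146, 0.1471]
contact_force: [-0.3, -0.2, -2.7]
tcp_pos: [0.4445, -0.0551, 0.1486]
contact_force: [0.4, 0.6, -1.7]
t 34.25 F [ 0.3562  0.5796 -1.6617]
blade origin [ 0.5027 -0.0525  0.0975] yaw 3.51 pitch up 0.28 roll -1.09 front z 0.09770773828267387
turn units -0.2527  then shift in turned tool: [-6.812  0.127 -8.736]  shift in present tool: [  1.453   0.125 -10.982]
```

```bash
python3 -m handwheel '[[0,0,-0.9,0,0],[0,0,-0.9,0,0],[0,0,-0.9,0,0],[0,0,-0.9,0,0],[0,0,-0.9,-0.03,0]]' | grep -E "tcp_pos|force"; python3 -m handwheel '[[0,0,-0.9,-0.05,0],[0,0,-0.7,-0.05,0],[0,0,-0.5,-0.05,0],[0,0,-0.5,-0.05,0],[0,0,-0.3,-0.02,0]]'| grep -E "tcp_pos|force"; python3 -c "
from tm import *
togo(.4196,.3143,.09,49)"
```

```text
tcp_pos: [0.4369, 0.083, 0.1492]
contact_force: [0.3, -0.1, -0.8]
tcp_pos: [0.4041, 0.1654, 0.15]
contact_force: [0.3, -0.1, -1.0]
t 35.50 F [ 0.2698 -0.128  -0.9732]
blade origin [0.4426 0.2091 0.099 ] yaw 49.87 pitch up 0.30 roll -1.38 front z 0.09913667924362533
turn units 0.0048  then shift in turned tool: [-2.146  0.244 -2.911]  shift in present tool: [-2.19   0.244 -2.878]
```

```bash
python3 -m handwheel '[[-0.5,0.1,-0.6,0.0048,0],[-0.5,0.3,-0.7,0,0],[-0.5,0.4,-0.7,0,0],[-0.4,0.4,-0.5,0,0],[-0.1,0.4,-0.2,0,0]]' | grep -E "tcp_pos|force"; python3 -m handwheel '[[0,0.3,0,0,0],[0,0,0,0,0],[0,0,0,0,0]]'| grep -E "tcp_pos|force"; python3 -c "
from tm import *
togo(.4196,.3143,.016,49)"; python3 look.py scene h1.png 265 100 370 175 7
```

```text
tcp_pos: [0.3848, 0.264, 0.1011]
contact_force: [0.6, -0.1, -1.2]
tcp_pos: [0.3852, 0.2611, 0.091]
contact_force: [0.1, 0.5, -1.4]
t 36.50 F [ 0.0795  0.5338 -1.3684]
blade origin [0.4253 0.3036 0.0401] yaw 48.22 pitch up 0.42 roll -1.76 front z 0.040313517138362336
turn units -0.0044  then shift in turned tool: [-0.144  0.794 -0.37 ]  shift in present tool: [-0.14   0.794 -0.372]
```

The second pizza is at (535,350), with the blade in front and offset. Aligning.

```bash
python3 -m handwheel '[[-0.1,0.25,-0.3,-0.0044,0],[0,0.3,0,0,0],[0,0.2,0,0,0],[0,0,0,0,0]]' | grep -E "tcp_pos|force"; python3 -c "
from tm import *
togo(.4950,.4011,.016,49)"; python3 look.py scene h2.png 285 110 370 185 8
```

```text
tcp_pos: [0.381, 0.2692, 0.0671]
contact_force: [-0.3, 1.2, -1.8]
t 37.05 F [-0.344   1.1909 -1.8134]
blade origin [0.4205 0.3123 0.0162] yaw 49.01 pitch up 0.45 roll -1.77 front z 0.016444586354575606
turn units 0.0001  then shift in turned tool: [-3.864  0.004 -0.067]  shift in present tool: [-3.864  0.004 -0.067]
```

The blade front at (265,345) lines up with the lane's middle line, which extrapolates to about (265,348). I'll advance.

```bash
python3 -m handwheel '[[-0.4,0,0,0,0],[-0.4,0,0,0,0],[-0.4,0,0,0,0],[-0.4,0,0,0,0],[0,0,0,0,0]]' | grep -E "tcp_pos|force"; python3 -c "
from tm import *
togo(.4950,.4011,.016,49)"; python3 look.py scene h3.png 285 110 370 185 8
```

```text
tcp_pos: [0.4164, 0.3096, 0.068]
contact_force: [-0.4, 0.3, -2.2]
t 37.73 F [-0.4362  0.3157 -2.2324]
blade origin [0.456  0.3528 0.0173] yaw 48.99 pitch up 0.68 roll -1.78 front z 0.01769576788166078
turn units -0.0001  then shift in turned tool: [-2.067  0.05  -0.076]  shift in present tool: [-2.067  0.05  -0.076]
```

```bash
python3 -m handwheel '[[-0.35,0.05,-0.03,0,0],[-0.4,0,0,0,0],[-0.4,0,0,0,0],[-0.35,0,0,0,0],[0,0,0,0,0]]' | grep -E "tcp_pos|force"; python3 -c "
from tm import *
togo(.4950,.4011,.016,49)"; python3 look.py scene h4.png 285 110 370 185 8
```

```text
tcp_pos: [0.4464, 0.3455, 0.0661]
contact_force: [-0.6, -0.5, -1.1]
t 38.40 F [-0.6283 -0.5269 -1.0829]
blade origin [0.486  0.3886 0.0153] yaw 48.98 pitch up 0.56 roll -1.78 front z 0.015576196290965794
turn units -0.0001  then shift in turned tool: [-0.512 -0.025 -0.045]  shift in present tool: [-0.512 -0.025 -0.045]
```

```bash
python3 -m handwheel '[[-0.2,0,-0.03,0,0],[-0.2,0,0,0,0],[0,0,0,0,0],[0,-0.1,0,0,0],[0,-0.15,0,0,0]]' | grep -E "tcp_pos|force"; python3 -c "
from tm import *
togo(.4950,.4011,.016,49)"; python3 -m handwheel '[[0,-0.15,0,0,0],[0,-0.15,0,0,0],[0,-0.15,0,0,0],[0,-0.1,0,0,0],[0,0,0,0,0]]'| grep -E "tcp_pos|force"; python3 look.py scene h5.png 285 110 370 185 8
```

```text
tcp_pos: [0.4525, 0.354, 0.0734]
contact_force: [-0.3, -0.3, -1.5]
t 39.08 F [-0.2523 -0.3381 -1.4719]
blade origin [0.492  0.3969 0.0224] yaw 48.95 pitch up 0.35 roll -1.79 front z 0.022607275238472082
turn units -0.0003  then shift in turned tool: [-0.172  0.213 -0.02 ]  shift in present tool: [-0.172  0.213 -0.02 ]
tcp_pos: [0.452, 0.3539, 0.0916]
contact_force: [1.1, 0.4, -1.6]
```

```bash
python3 -m handwheel '[[0,-0.1,0,0,0],[0,-0.2,0,0,0],[0,-0.25,0,0,0],[0,-0.25,0,0,0],[0,-0.25,0,0,0]]' | grep -E "tcp_pos|force"; python3 -m handwheel '[[0,-0.2,0,0,0],[0,-0.15,0,0,0],[0,-0.1,0,0,0],[0,0,0,0,0]]' | grep -E "tcp_pos|force"; python3 look.py scene h6.png 285 90 370 165 8
```

```text
tcp_pos: [0.451, 0.3541, 0.1244]
contact_force: [-0.2, -0.2, -1.3]
tcp_pos: [0.4511, 0.3547, 0.1398]
contact_force: [0.1, 0.3, -1.8]
```

The second pizza is level on the blade at (465,380). Withdrawing and carrying it to the grill.

```bash
python3 -m handwheel '[[0.1,0,0,0,0],[0.2,0,0,0,0],[0.3,0,0,0,0],[0.3,0,0,0,0],[0.3,0,0,0.01,0]]' | grep tcp_pos; python3 -m handwheel '[[0.2,0,0,0.02,0],[0.1,0,0,0.03,0],[0,0,0,0.03,0],[0,0,0,0.03,0],[0,0,0.05,0.03,0]]' | grep tcp_pos; python3 -m handwheel '[[0,0,0.1,0.03,0],[0,0,0.2,0.03,0],[0,0,0.3,0.03,0],[0,0,0.4,0.03,0],[-0.05,0,0.5,0.01,0]]' | grep -E 'tcp_pos|force';python3 -c "
from tm import *
togo(.460,-.330,.09,-54)";python3 look.py scene h7.png 245 100 370 180 6
```

```text
tcp_pos: [0.4252, 0.325, 0.1389]
tcp_pos: [0.417, 0.3144, 0.1397]
tcp_pos: [0.421, 0.2692, 0.1414]
contact_force: [0.1, 0.3, -2.0]
t 42.80 F [ 0.063   0.3082 -1.9981]
blade origin [0.48   0.2642 0.0914] yaw -3.64 pitch up 1.36 roll -1.32 front z 0.09216007056229307
turn units 0.2798  then shift in turned tool: [-14.94    0.45   10.651]  shift in present tool: [-1.326  0.356 18.302]
```

```bash
python3 -m handwheel '[[-0.1,0,0.6,0,0],[-0.1,0,0.6,0,0],[-0.1,0,0.6,0,0],[-0.1,0,0.6,0,0],[-0.1,0,0.6,0,0]]' | grep tcp_pos; python3 -m handwheel '[[-0.1,0,0.6,0,0],[-0.1,0,0.6,0,0],[-0.1,0,0.6,0,0],[-0.1,0,0.6,0,0],[-0.1,0,0.6,0,0]]' | grep tcp_pos; python3 -m handwheel '[[-0.1,0,0.6,0,0],[-0.1,0,0.6,0,0],[-0.1,0,0.6,0,0],[-0.05,0,0.6,0,0],[0,0,0.6,0,0]]' | grep -E 'tcp_pos|force';python3 -m handwheel '[[0,0,0.6,0,0],[0,0,0.6,0,0],[0,0,0.6,0,0],[0,0,0.6,0,0],[0,0,0.6,0,0]]' | grep tcp_pos;python3 -c "
from tm import *
togo(.460,-.330,.09,-54)"
```

```text
tcp_pos: [0.4308, 0.1688, 0.1437]
tcp_pos: [0.4398, 0.0693, 0.1461]
tcp_pos: [0.4428, -0.0297, 0.1485]
contact_force: [0.8, 0.2, -1.9]
tcp_pos: [0.4331, -0.1275, 0.1508]
t 45.35 F [-0.0131  0.2059 -2.1457]
blade origin [ 0.4921 -0.1335  0.1009] yaw -4.37 pitch up 1.45 roll -1.63 front z 0.1017526749243868
turn units 0.2757  then shift in turned tool: [-4.003  0.501  3.184]  shift in present tool: [-0.157  0.475  5.115]
```

```bash
python3 -m handwheel '[[-0.1,0,0.5,0,0],[-0.1,0,0.5,0.01,0],[-0.1,0,0.4,0.02,0],[-0.2,0,0.3,0.03,0],[-0.2,0,0.2,0.03,0]]' | grep tcp_pos; python3 -m handwheel '[[-0.2,0,0.1,0.03,0],[-0.2,0,0.1,0.03,0],[-0.2,0,0,0.03,0],[-0.2,0.05,0,0.03,0],[-0.1,0.05,0,0.03,0]]' | grep tcp_pos; python3 -c "
from tm import *
togo(.460,-.330,.06,-54)"
```

```text
tcp_pos: [0.4464, -0.1931, 0.1526]
tcp_pos: [0.4687, -0.2143, 0.1498]
t 46.60 F [-0.0588  0.3113 -3.0317]
blade origin [ 0.5067 -0.2605  0.1005] yaw -50.06 pitch up 2.02 roll -0.52 front z 0.10168572562145291
turn units 0.0219  then shift in turned tool: [-0.918  1.381  2.483]  shift in present tool: [-0.745  1.376  2.543]
```

```bash
python3 -m handwheel '[[0,0,0.15,0.022,0],[-0.05,0.1,0.3,0,0],[-0.1,0.1,0.4,0,0],[-0.1,0.15,0.4,0,0],[-0.1,0.2,0.4,0,0]]' | grep tcp_pos; python3 -m handwheel '[[-0.1,0.2,0.3,0,0],[-0.1,0.2,0.2,0,0],[-0.1,0.2,0.1,0,0],[0,0.1,0,0,0],[0,0,0,0,0]]' | grep tcp_pos; python3 -c "
from tm import *
togo(.4820,-.3652,.055,-54)"; python3 look.py scene i1.png 130 205 225 280 8
python3 - <<'E'
from ov import *
im=cv2.imread('pics/raw_i1.png'); x0,y0,k=130,200,8
c=cv2.resize(im[y0:275,x0:225],None,fx=k,fy=k,interpolation=2)
grill(c,'scene',x0,y0,k,np.array((.564,-.3113)),-54,(0,255,0))
o,R=turner()
poly(c,'scene',x0,y0,k,circ(o+R@[0.004,0,.016],R),(255,255,0)); poly(c,'scene',x0,y0,k,circ(o+R@[.004,0,.004],R),(255,0,255))
cv2.imwrite('pics/i2.png',c)
E
```

```text
tcp_pos: [0.4345, -0.2544, 0.1323]
tcp_pos: [0.4238, -0.2748, 0.1093]
t 47.85 F [ 0.2596  0.3194 -2.362 ]
blade origin [ 0.4584 -0.3235  0.0599] yaw -54.24 pitch up 1.95 roll -0.41 front z 0.06104426607906434
turn units -0.0013  then shift in turned tool: [-1.582  0.205  0.192]  shift in present tool: [-1.583  0.205  0.185]
```

```bash
python3 -m handwheel '[[-0.15,0.05,0.05,0,0],[-0.3,0.05,0.06,0,0],[-0.35,0.05,0.06,0,0],[-0.3,0,0,0,0],[-0.2,0,0,0,0]]' | grep tcp_pos; python3 -m handwheel '[[-0.1,0,0,0,0],[0,0,0,0,0]]' | grep tcp_pos; python3 -c "
from tm import *
togo(.4820,-.3652,.055,-54)"; python3 look.py scene i3.png 120 205 215 280 8;  python3 - <<'E'
from ov import *
im=cv2.imread('pics/raw_i3.png'); x0,y0,k=120,200,8
c=cv2.resize(im[y0:275,x0:215],None,fx=k,fy=k,interpolation=2)
grill(c,'scene',x0,y0,k,np.array((.564,-.3113)),-54,(0,255,0))
o,R=turner()
poly(c,'scene',x0,y0,k,circ(o+R@[0.004,0,.016],R),(255,255,0)); poly(c,'scene',x0,y0,k,circ(o+R@[.004,0,.004],R),(255,0,255))
cv2.imwrite('pics/i4.png',c)
E
```

```text
tcp_pos: [0.4451, -0.312, 0.1063]
tcp_pos: [0.4472, -0.315, 0.1063]
t 48.77 F [ 0.6168  0.5374 -1.4107]
blade origin [ 0.482  -0.3637  0.0571] yaw -54.17 pitch up 2.09 roll -0.37 front z 0.058270128283718255
turn units -0.0010  then shift in turned tool: [-0.038  0.07   0.034]  shift in present tool: [-0.038  0.07   0.034]
```

It is aligned over the lane. Lowering.

```bash
python3 -m handwheel '[[-0.02,0.15,0.02,0,0],[0,0.2,0,0,0],[0,0.2,0,0,0],[0,0.2,0,0,0],[0,0.15,0,0,0]]' | grep -E "tcp_pos|force"; python3 -m handwheel '[[0,0.1,0,0,0],[0,0.1,0,0,0],[0,0,0,0,0]]' | grep -E "tcp_pos|force"; python3 -c "
from tm import *
togo(.4820,-.3652,.021,-54)"; python3 look.py scene i5.png 120 200 215 275 8; sed -i 's/x0,y0,k=140,205,8/x0,y0,k=120,200,8/; s/im\[y0:280,x0:235\]/im[y0:275,x0:215]/' gp.py; python3 gp.py raw_i5.png -0.098 i6.png
```

```text
tcp_pos: [0.4472, -0.3155, 0.0775]
contact_force: [0.3, -0.3, -1.5]
tcp_pos: [0.4475, -0.3159, 0.071]
contact_force: [-0.6, 0.1, -1.9]
t 49.83 F [-0.5558  0.1058 -1.8885]
blade origin [ 0.4823 -0.3646  0.0217] yaw -54.13 pitch up 2.06 roll -0.36 front z 0.022860933024384498
turn units -0.0007  then shift in turned tool: [-0.011  0.023  0.025]  shift in present tool: [-0.011  0.023  0.025]
```

Centred on the lane. Withdrawing along it.

```bash
python3 -m handwheel '[[0.15,0,0,0,0],[0.3,-0.01,0,0,0],[0.4,-0.01,0,0,0],[0.4,-0.01,0,0,0],[0.4,-0.01,0,0,0]]' | grep -E "tcp_pos|force"; python3 -c "
from tm import *
show()"; python3 -m handwheel '[[0.4,-0.02,0,0,0],[0.4,-0.02,0,0,0],[0.4,-0.02,0,0,0],[0.3,-0.1,0,0,0],[0.2,-0.3,0,0,0]]' | grep -E "tcp_pos|force"; python3 -c "
from tm import *
show()"; python3 look.py scene i7.png 120 200 215 275 8; python3 gp.py raw_i7.png -0.098 i8.png
```

```text
tcp_pos: [0.4168, -0.2733, 0.0714]
contact_force: [-0.7, -0.7, -1.6]
blade origin [ 0.4516 -0.3219  0.0222] yaw -54.13 pitch up 2.11 roll -0.32 front z 0.023402701507483435
tcp_pos: [0.3837, -0.2278, 0.0842]
contact_force: [-0.2, 0.4, -2.1]
blade origin [ 0.4185 -0.2763  0.0348] yaw -54.09 pitch up 2.02 roll -0.34 front z 0.03601021338686691
```

The second pizza is centred within about 2 mm. Next I'll return the turner, measuring the tile first.

```bash
python3 -m handwheel '[[-0.1,-0.4,0,-0.03,0],[-0.1,-0.5,0,-0.05,0],[0,-0.4,-0.2,-0.05,0],[0,0,-0.5,-0.05,0],[0,0,-0.7,-0.05,0]]' | grep tcp_pos;python3 -c "
from tm import *
togo(.5659,-.0115,.05,-8)"; python3 look.py scene j1.png 225 175 305 235 9
```

```text
tcp_pos: [0.4074, -0.197, 0.128]
t 51.80 F [-0.598   0.4345 -0.9292]
blade origin [ 0.4658 -0.2106  0.0788] yaw -11.63 pitch up 2.12 roll -1.69 front z 0.08003280112904303
turn units -0.0202  then shift in turned tool: [-2.35   0.874 -6.929]  shift in present tool: [-1.908  0.858 -7.066]
```

The tile corners in this crop are (125,203), (412,112), (582,345) and (282,455).

```bash
python3 -c "
from est import *
P=np.array([onplane('scene',225+a/9-.44,175+b/9-.44,.005)[:2] for a,b in((125,203),(412,112),(582,345),(282,455))]);print(P,P.mean(0))
d=P[2]-P[1];print(np.degrees(np.arctan2(d[1],d[0])))"
python3 -m handwheel '[[-0.2,0,-0.8,-0.02,0],[-0.2,0,-0.9,0,0],[-0.2,0,-0.9,0,0],[-0.3,0,-0.9,0,0],[-0.3,0,-0.9,0,0]]' | grep tcp_pos;python3 -c "
from tm import *
togo(.5659,-.0115,.05,-8)"
```

```text
[[ 0.472  -0.0578]
 [ 0.4907  0.0685]
 [ 0.6356  0.0479]
 [ 0.62   -0.0797]] [ 0.5545 -0.0053]
-8.073494792827647
tcp_pos: [0.4656, -0.0703, 0.1277]
t 52.48 F [-0.1468 -0.162  -1.1347]
blade origin [ 0.5247 -0.0809  0.0788] yaw -8.53 pitch up 2.32 roll -1.84 front z 0.08008780650139101
turn units -0.0029  then shift in turned tool: [-1.006  0.93  -2.486]  shift in present tool: [-0.984  0.929 -2.495]
```

```bash
python3 -m handwheel '[[-0.25,0.1,-0.7,-0.003,0],[-0.3,0.2,-0.7,0,0],[-0.2,0.2,-0.6,0,0],[-0.1,0.2,-0.2,0,0],[0,0.1,0,0,0]]' | grep tcp_pos; python3 -m handwheel '[[0,0,0,0,0]]' | grep tcp_pos;python3 -c "
from tm import *
togo(.5656,-.0093,.005,-8)"; python3 look.py scene j2.png 225 165 305 235 8
```

```text
tcp_pos: [0.504, -0.0079, 0.1029]
tcp_pos: [0.5034, -0.009, 0.1026]
t 53.23 F [-0.3114  0.8189 -1.4996]
blade origin [ 0.5626 -0.0195  0.0538] yaw -8.43 pitch up 2.45 roll -1.96 front z 0.055221993737968676
turn units -0.0024  then shift in turned tool: [ 0.007  1.618 -0.38 ]  shift in present tool: [ 0.009  1.618 -0.381]
```

```bash
python3 -m handwheel '[[0,0.2,-0.2,-0.0024,0],[0,0.3,-0.1,0,0],[0,0.3,0,0,0],[0,0.25,0,0,0],[0,0.15,0,0,0]]' | grep -E "tcp_pos|force"; python3 -m handwheel '[[0,0,0,0,0]]' | grep -E "tcp_pos|force";python3 -c "
from tm import *
togo(.5656,-.0093,.005,-8)"; python3 look.py scene j3.png 225 165 305 235 8
```

```text
tcp_pos: [0.5058, -0.002, 0.0644]
contact_force: [-0.6, -0.2, -2.1]
tcp_pos: [0.5055, -0.0022, 0.0639]
contact_force: [0.2, -0.4, -1.2]
t 54.02 F [ 0.2039 -0.3945 -1.1662]
blade origin [ 0.5648 -0.0124  0.0151] yaw -8.11 pitch up 2.42 roll -2.01 front z 0.016446418981734417
turn units -0.0006  then shift in turned tool: [-0.002  0.332 -0.113]  shift in present tool: [-0.001  0.332 -0.113]
```

```bash
python3 -m handwheel '[[-0.03,0,-0.12,0,0],[0,0.1,0,0,0],[0,0.1,0,0,0],[0,0.08,0,0,0],[0,0,0,0,0]]' | grep -E "tcp_pos|force"; python3 -c "
from tm import *
togo(.5656,-.0093,.005,-8)"
```

```text
tcp_pos: [0.5088, 0.001, 0.0568]
contact_force: [-0.5, 0.3, 0.9]
t 54.70 F [-0.5028  0.3081  0.9365]
blade origin [ 0.5682 -0.0093  0.0081] yaw -8.12 pitch up 2.64 roll -1.99 front z 0.0096313901957568
turn units -0.0007  then shift in turned tool: [0.091 0.101 0.013]  shift in present tool: [0.091 0.101 0.013]
```

```bash
python3 -m handwheel '[[0.06,0,0,0,0],[0,0.06,0,0,0],[0,0.03,0,0,0],[0,0,0,0,0]]' | grep -E "tcp_pos|force"; python3 -m handwheel '[[0,0,0,0,19],[0,0,0,0,22],[0,0,0,0,26],[0,0,0,0,34],[0,0,0,0,40]]' | grep -E "tcp_pos|force"; python3 look.py scene j4.png 225 165 305 235 8
```

```text
tcp_pos: [0.509, 0.0005, 0.0568]
contact_force: [0.5, 0.8, -0.6]
tcp_pos: [0.509, 0.0003, 0.0561]
contact_force: [-0.8, 0.1, 0.1]
```

The turner lies flat with its blade centre at about (310,323), against the tile centre at (311,328). I'll retreat straight up, then go to the dial.

```bash
python3 -m handwheel '[[0,-0.3,0,0,60],[0,-0.6,0,0,60],[0,-0.9,0,0,60],[0,-0.9,0,0,60],[0,-0.9,0,0,60]]' | grep -E "tcp_pos|force"; python3 -m handwheel '[[0,-0.5,0,-0.05,50],[0,0,0,-0.05,50],[0,0,0,-0.05,50],[0,0,0,-0.05,50],[0,0,0,-0.05,50]]' | grep -E "tcp_pos|force"; python3 go.py .6966 -.3237 .17 -54; python3 look.py top k1.png 290 120 390 220 7; python3 look.py scene k2.png 125 195 235 290 7;python3 look.py scene k3.png 200 150 320 240 5
```

```text
tcp_pos: [0.5033, 0.0039, 0.1674]
contact_force: [0.3, -0.5, 0.2]
tcp_pos: [0.5042, 0.0045, 0.1894]
contact_force: [0.4, 0.7, -0.2]
t 57.12 tcp [0.5042 0.0045 0.1894] hd -141.68 tilt(y)  [ 0.0454 -0.0342 -0.9984] w 0.0500 F [ 0.4062  0.6659 -0.1948] j7 -1.08
shift units (tool x,y,z): [ 1.761  1.311 12.508]
turn units -0.4871 rows>=8.2
after turning, shift units: [12.621  0.646 -1.242]
```

The turner is now shifted and rotated on the tile (blade at (370,258) in k3), probably the announced knock. It has to be put back, so I'll move aside and measure it from both views.

```bash
python3 -m handwheel '[[0.3,0,0.8,0,60],[0.4,0,0.9,0,60],[0.4,0,0.9,0,60],[0.4,0,0.9,0,60],[0.4,0,0.8,0,60]]' | grep -E "tcp_pos"; python3 -m handwheel '[[0,0,0,0,60],[0,0,0,0,60]]' | grep -E "tcp_pos"; python3 look.py top l1.png 205 140 305 230 7; python3 look.py scene l2.png 220 150 310 230 8
```

```text
tcp_pos: [0.5386, -0.1329, 0.1967]
tcp_pos: [0.5382, -0.1338, 0.1967]
```

Handle ends are at (247,357) and (160,540) in the top crop. The blade front corners are (287,236) and (350,262), and the rear-right corner is (279,408).

```bash
python3 - <<'E'
from est import *
f=lambda a,z:onplane('top',205+a[0]/7-.43,140+a[1]/7-.43,z)[:2]
im=cv2.imread('pics/raw_l1.png');h=cv2.cvtColor(im,cv2.COLOR_BGR2HSV);m=cv2.inRange(h,(5,120,100),(20,255,255));m[:140]=0;m[230:]=0;m[:,:205]=0;m[:,260:]=0
c=max(cv2.findContours(m,0,1)[0],key=cv2.contourArea);r=cv2.minAreaRect(c);print(r)
B=cv2.boxPoints(r); e=sorted(B,key=lambda p:p[1]); a=(e[0]+e[1])/2;b=(e[2]+e[3])/2
A=onplane('top',*a,.078)[:2];Bp=onplane('top',*b,.078)[:2];d=A-Bp;print('handle',A,Bp,(A+Bp)/2,np.linalg.norm(d),np.degrees(np.arctan2(d[1],d[0])))
fl,fr,rr=f((287,236),.009),f((350,262),.009),f((279,408),.009);print(fl,fr,rr)
d=fr-rr;print('blade yaw',np.degrees(np.arctan2(d[1],d[0])),np.linalg.norm(d),'mid',(fl+rr)/2)
g=lambda a,z:onplane('scene',220+a[0]/8-.44,150+a[1]/8-.44,z)[:2]
q=[g(p,.009) for p in((372,352),(462,340),(490,478),(392,488))];print(np.array(q),np.mean(q,0)); d=q[2]-q[1];print(np.degrees(np.arctan2(d[1],d[0])))
m=(.5547,-.0078)
E
python3 go.py
```

```text
((233.10003662109375, 203.8000030517578), (4.472135543823242, 29.96331024169922), 26.56505012512207)
handle [0.5248 0.0475] [0.4287 0.0968] [0.4767 0.0722] 0.1079453148161464 -27.18251757545301
[0.6047 0.0277] [ 0.5893 -0.0062] [0.5098 0.0338]
blade yaw -26.704562665825794 0.08893724923950612 mid [0.5572 0.0307]
[[ 0.5145  0.0331]
 [ 0.5304  0.0716]
 [ 0.6085  0.0313]
 [ 0.5901 -0.0077]] [0.5609 0.0321]
-27.332705483968432
t 58.25 tcp [ 0.5382 -0.1338  0.1968] hd -142.92 tilt(y)  [ 0.046  -0.0338 -0.9984] w 0.0599 F [-0.228   0.0804  0.1669] j7 -0.81
```

```bash
python3 -m handwheel '[[0,0,0,-0.0585,60],[0,0,0,-0.0585,60],[0,0,0,-0.0585,60],[0,0,0,-0.0585,60],[0,0,0,-0.0585,60]]' | grep tcp_pos; python3 -m handwheel '[[0,0,0,-0.0585,60],[0,0,0,-0.0585,60],[0,0,0,-0.0585,60],[0,0,0,-0.0585,60],[0,0,0,-0.0585,60]]' | grep tcp_pos; python3 go.py .5171 .0525 .13 -27
```

```text
tcp_pos: [0.5378, -0.1256, 0.1972]
tcp_pos: [0.5372, -0.1179, 0.1978]
t 59.50 tcp [ 0.5372 -0.1179  0.1978] hd -35.28 tilt(y)  [ 0.0457 -0.0292 -0.9985] w 0.0602 F [ 1.1919 -0.766  -0.1271] j7 0.77
shift units (tool x,y,z): [-3.945  2.061  4.245]
turn units -0.0460 rows>=0.8
after turning, shift units: [-3.177  2.261  4.757]
```

```bash
python3 -m handwheel '[[-0.5,0,0.6,-0.046,60],[-0.55,0,0.8,0,60],[-0.6,0.1,0.85,0,60],[-0.6,0.2,0.9,0,60],[-0.5,0.3,0.9,0,60]]' | grep tcp_pos; python3 -m handwheel '[[-0.3,0.4,0.5,0,60],[0,0.3,0,0,60],[0,0,0,0,60]]' | grep tcp_pos; python3 go.py .5171 .0525 .1 -27
```

```text
tcp_pos: [0.5214, 0.0344, 0.1752]
tcp_pos: [0.5194, 0.0568, 0.1532]
t 60.50 tcp [0.5194 0.0568 0.1532] hd -26.13 tilt(y)  [ 0.0472 -0.0276 -0.9985] w 0.0602 F [ 1.3922 -0.2483  1.2255] j7 0.51
shift units (tool x,y,z): [-0.102  1.771 -0.156]
turn units 0.0048 rows>=0.1
after turning, shift units: [-0.003  1.773 -0.163]
```

```bash
python3 -m handwheel '[[-0.05,0.7,-0.08,0.005,60],[-0.05,0.7,-0.08,0,60],[0,0.4,0,0,60],[0,0,0,0,60]]' | grep tcp_pos; python3 go.py .5171 .0525 .057 -27
```

```text
tcp_pos: [0.5194, 0.0487, 0.0994]
t 61.00 tcp [0.5194 0.0487 0.0994] hd -27.43 tilt(y)  [ 0.0513 -0.0295 -0.9982] w 0.0599 F [-0.2728  0.3117  0.587 ] j7 0.42
shift units (tool x,y,z): [-0.212  1.404  0.081]
turn units -0.0024 rows>=0.0
after turning, shift units: [-0.128  1.414  0.078]
```

```bash
python3 -m handwheel '[[-0.1,0.5,0.06,-0.0024,60],[-0.05,0.5,0.03,0,60],[-0.05,0.35,0,0,50],[0,0,0,0,45]]' | grep tcp_pos; python3 go.py .5171 .0525 .057 -27; python3 look.py scene m1.png 225 150 305 225 8
```

```text
tcp_pos: [0.5183, 0.0531, 0.0568]
t 61.50 tcp [0.5183 0.0531 0.0568] hd -26.99 tilt(y)  [ 0.0533 -0.029  -0.9982] w 0.0464 F [-0.8042 -0.2406 -0.0048] j7 0.36
shift units (tool x,y,z): [-0.027 -0.008 -0.036]
turn units 0.0000 rows>=0.0
after turning, shift units: [-0.028 -0.006 -0.036]
```

```bash
python3 -m handwheel '[[0,0,0,0,0],[0,0,0,0,0],[0,0,0,0,0],[0,0,0,0,0],[0,0,0,0,0]]' | grep -E "tcp_pos|width"; python3 go.py; python3 -m handwheel '[[0,-0.15,0,0,0],[0,-0.2,0,0,0],[0,-0.1,0,0,0],[0,0,0,-0.05,0],[0,0,0,-0.055,0]]' | grep tcp_pos; python3 go.py .5082 -.0013 .075 -8
```

```text
tcp_pos: [0.5196, 0.0533, 0.0583]
gripper_width: 0.0155
t 62.17 tcp [0.5196 0.0533 0.0583] hd -27.02 tilt(y)  [ 0.0566 -0.0284 -0.998 ] w 0.0155 F [ 1.0512 -0.2391 -1.624 ] j7 0.36
tcp_pos: [0.5183, 0.0535, 0.0731]
t 62.80 tcp [0.5183 0.0535 0.0731] hd -7.52 tilt(y)  [ 0.0563 -0.0295 -0.998 ] w 0.0145 F [ 0.1638 -0.1185 -1.3932] j7 0.64
shift units (tool x,y,z): [-0.092 -0.027 -1.858]
turn units 0.0027 rows>=0.0
after turning, shift units: [-0.08  -0.062 -1.857]
```

```bash
python3 -m handwheel '[[-0.02,0,-0.3,0,0],[-0.02,0,-0.45,0,0],[0,0,-0.45,0,0],[0,0,-0.35,0,0],[0,0,-0.15,0,0]]' | grep tcp_pos;  python3 -m handwheel '[[0,0,0,0,0],[0,0,0,0,0]]' | grep tcp_pos; python3 go.py .5082 -.0013 .065 -8; python3 look.py scene m2.png 225 165 305 235 8
```

```text
tcp_pos: [0.5093, -0.002, 0.0744]
tcp_pos: [0.5094, -0.002, 0.0745]
t 63.67 tcp [ 0.5094 -0.002   0.0745] hd -8.08 tilt(y)  [ 0.0559 -0.0306 -0.998 ] w 0.0143 F [ 0.4524  0.8092 -1.9605] j7 0.73
shift units (tool x,y,z): [-0.061  0.312  0.026]
turn units -0.0005 rows>=0.0
after turning, shift units: [-0.042  0.315  0.019]
```

```bash
python3 -m handwheel '[[-0.04,0.15,0.02,0,0],[-0.02,0.15,0,0,0],[0,0.15,0,0,0],[0,0.1,0,0,0],[0,0,0,0,0]]' | grep -E "tcp_pos|force";  python3 go.py .5082 -.0013 .057 -8; python3 look.py scene m3.png 225 165 305 235 8
```

```text
tcp_pos: [0.5083, -0.0009, 0.0583]
contact_force: [-0.5, 0.6, 0.5]
t 64.35 tcp [ 0.5083 -0.0009  0.0583] hd -7.96 tilt(y)  [ 0.0558 -0.0332 -0.9979] w 0.0154 F [-0.5388  0.5998  0.4764] j7 0.69
shift units (tool x,y,z): [-0.005  0.044 -0.011]
turn units 0.0002 rows>=0.0
after turning, shift units: [-0.002  0.044 -0.012]
```

```bash
python3 -m handwheel '[[0.07,0.03,0,0,0],[0,0,0,0,0],[0,0,0,0,19],[0,0,0,0,24],[0,0,0,0,32]]' | grep -E "tcp_pos|force"; python3 -m handwheel '[[0,0,0,0,44],[0,0,0,0,50],[0.02,-0.3,-0.01,0,50],[0.04,-0.6,-0.02,0,50],[0.04,-0.8,-0.02,0,50]]' | grep -E "tcp_pos|force"; python3 look.py scene m4.png 225 165 305 235 8
```

```text
tcp_pos: [0.5091, -0.0012, 0.0579]
contact_force: [0.3, 0.1, -0.0]
tcp_pos: [0.5083, -0.0014, 0.1097]
contact_force: [0.7, -0.6, -0.1]
```

The turner is released flat, within about 3 mm of the tile's middle. I'll retreat and go to the dial, watching the turner in case it is knocked again.

```bash
python3 -m handwheel '[[0,-0.9,0,0,50],[0,-0.8,0,0,50],[0,-0.3,-0.3,0.03,50],[0,0,-0.6,0.05,50],[0,0,-0.8,0.05,50]]' | grep -E "tcp_pos"; python3 go.py .6966 -.3237 .17 -54
```

```text
tcp_pos: [0.4934, -0.0459, 0.1778]
t 66.33 tcp [ 0.4934 -0.0459  0.1778] hd -31.84 tilt(y)  [ 0.0619 -0.0323 -0.9976] w 0.0500 F [ 0.3128 -0.7541  0.1957] j7 0.64
shift units (tool x,y,z): [10.596  0.978 -4.297]
turn units 0.1231 rows>=2.1
after turning, shift units: [11.473  0.259  0.039]
```

```bash
python3 -m handwheel '[[0.5,0,0,0.05,50],[0.8,0,0,0.05,50],[0.9,0,0,0.023,50],[0.9,0,0,0,50],[0.9,0,0,0,50]]' | grep -E "tcp_pos"; python3 -m handwheel '[[0.9,0,0,0,50],[0.9,0,0,0,50],[0.9,0,0,0,50],[0.9,0,0,0,50],[0.9,0,0,0,50]]' | grep -E "tcp_pos"; python3 go.py .6966 -.3237 .15 -54; python3 look.py scene n1.png 125 170 315 290 4; python3 look.py top n2.png 225 110 405 230 4
```

```text
tcp_pos: [0.5722, -0.1367, 0.1872]
tcp_pos: [0.6518, -0.2497, 0.1962]
t 67.58 tcp [ 0.6518 -0.2497  0.1962] hd -54.67 tilt(y)  [ 0.0624 -0.0333 -0.9975] w 0.0501 F [-0.6697  0.2277 -0.4478] j7 0.67
shift units (tool x,y,z): [ 2.772  1.71  -0.262]
turn units -0.0037 rows>=0.1
after turning, shift units: [ 2.872  1.538 -0.241]
```

Top view: the blade centre at (125,309) sits on the tile centre at (125,307), and both pizzas are seated. Next I'll zoom in on the pointer and tab in the clear pictures taken earlier.

```bash
python3 - <<'E'
import cv2
a=cv2.imread('pics/raw_k1.png')[145:198,332:392];cv2.imwrite('pics/o1.png',cv2.resize(a,None,fx=11,fy=11,interpolation=2))
b=cv2.imread('pics/raw_k2.png')[235:290,135:220];cv2.imwrite('pics/o2.png',cv2.resize(b,None,fx=9,fy=9,interpolation=2))
E
python3 - <<'E'
from est import *
a=np.radians(-54);R=np.array([[np.cos(a),-np.sin(a)],[np.sin(a),np.cos(a)]]);t=np.array([.564,-.3113])
T=lambda p,z:(R.T@(onplane('top',332+p[0]/11-.45,145+p[1]/11-.45,z)[:2]-t))*1e3
S=lambda p,z:(R.T@(onplane('scene',135+p[0]/9-.44,235+p[1]/9-.44,z)[:2]-t))*1e3
for z in(.03,.034,.038): print(z,'ptr top',T((215,125),z),T((150,182),z),'tab top',T((375,295),z),T((402,286),z))
for z in(.03,.034,.038): print(z,'ptr sc',S((425,265),z),S((455,215),z),'tab sc',S((210,212),z),S((188,228),z),S((172,245),z))
print('dial top ring',T((68,20),.03),'scene ring',S((615,295),.03))
# white strip ends
print('strip top',T((150,182),.032),T((412,498),.032),'scene',S((465,208),.032),S((110,98),.032))
E
```

```text
0.03 ptr top [106.4306  38.0086] [75.2004 36.1176] tab top [111.5542 -42.0392] [121.1361 -45.3339]
0.034 ptr top [104.9838  37.643 ] [73.8375 35.7571] tab top [110.0936 -42.1897] [119.6498 -45.4756]
0.038 ptr top [103.537   37.2775] [72.4746 35.3966] tab top [108.6331 -42.3402] [118.1635 -45.6173]
0.03 ptr sc [96.4224 36.174 ] [73.6852 35.8114] tab sc [103.7221 -43.68  ] [112.5947 -47.2899] [121.0171 -48.7293]
0.034 ptr sc [98.937  38.0671] [76.2874 37.7058] tab sc [106.2085 -41.4791] [115.0469 -45.0751] [123.4368 -46.509 ]
0.038 ptr sc [101.4515  39.9601] [78.8896 39.6002] tab sc [108.6949 -39.2782] [117.4991 -42.8602] [125.8566 -44.2886]
dial top ring [89.9366 98.1382] scene ring [ 84.1819 101.6583]
strip top [74.519  35.9373] [  74.7777 -104.0007] scene [71.0426 38.5636] [  73.9128 -101.4995]
```

Pointer y ≈ +37.5 mm and tab y ≈ -43.5 mm, so about 2.7 rad of clockwise turn is needed. Moving over the dial.

```bash
python3 -m handwheel '[[0.7,0.2,-0.1,-0.0037,50],[0.7,0.3,-0.1,0,50],[0.7,0.4,0,0,50],[0.5,0.4,0,0,50],[0.1,0.3,0,0,50]]' | grep -E "tcp_pos"; python3 -m handwheel '[[0,0,0,0,45]]' | grep -E "tcp_pos"; python3 go.py .6966 -.3237 .09 -54
```

```text
tcp_pos: [0.6972, -0.3182, 0.1523]
tcp_pos: [0.6964, -0.3168, 0.1513]
t 68.42 tcp [ 0.6964 -0.3168  0.1513] hd -53.83 tilt(y)  [ 0.0599 -0.0284 -0.9978] w 0.0457 F [-0.6123 -0.2149 -0.3661] j7 0.77
shift units (tool x,y,z): [ 0.07   2.045 -0.195]
turn units 0.0010 rows>=0.0
after turning, shift units: [ 0.19   2.042 -0.13 ]
```

```bash
python3 -m handwheel '[[0.03,0.6,-0.1,0,45],[0.03,0.6,-0.06,0,45],[0,0.5,0,0,45],[0,0.2,0,0,45],[0,0,0,0,45]]' | grep -E "tcp_pos"; python3 go.py .6966 -.3237 .056 -54; python3 look.py scene p1.png 165 215 250 290 8
```

```text
tcp_pos: [0.6962, -0.3208, 0.0907]
t 69.05 tcp [ 0.6962 -0.3208  0.0907] hd -53.70 tilt(y)  [ 0.0588 -0.027  -0.9979] w 0.0451 F [ 0.3622  0.0629 -1.0529] j7 0.75
shift units (tool x,y,z): [ 0.019  1.156 -0.083]
turn units 0.0017 rows>=0.0
after turning, shift units: [ 0.084  1.155 -0.046]
```

Run:
```python
from go import *
s,R=st(); p=s['tcp_pos']; f=lambda q:((proj('scene',q)-[165,215]+.5)*8-.5).round(0)
print('tip mid',f(p+R@[0,.008,0]),'tips',f(p+R@[0,.008,.023]),f(p+R@[0,.008,-.023]))
for z in(.03,.04,.074): print('axis',z,f([.6966,-.3237,z]))
a=np.radians(-54)
for sx in(-.021,.021): print('bar end',f([.6966+sx*np.cos(a),-.3237+sx*np.sin(a),.074]))
```

```text
tip mid [291. 339.] tips [348. 355.] [235. 322.]
axis 0.03 [298. 428.]
axis 0.04 [296. 412.]
axis 0.074 [287. 356.]
bar end [312. 314.]
bar end [262. 399.]
```

```bash
python3 -m handwheel '[[0.05,0.3,0.1,0.0017,45],[0.03,0.3,0,0,45],[0,0.2,0,0,45],[0,0,0,0,45]]' | grep -E "tcp_pos|force"; python3 go.py .6990 -.3220 .056 -54; python3 look.py scene p2.png 165 215 250 290 8
```

```text
tcp_pos: [0.703, -0.3217, 0.0668]
contact_force: [-1.2, -0.2, -0.9]
t 69.60 tcp [ 0.703  -0.3217  0.0668] hd -54.03 tilt(y)  [ 0.0615 -0.0278 -0.9977] w 0.0450 F [-1.1912 -0.1822 -0.8731] j7 0.74
shift units (tool x,y,z): [-0.091  0.352 -0.124]
turn units -0.0002 rows>=0.0
after turning, shift units: [-0.07   0.361 -0.112]
```

Run:
```python
from go import *
s,R=st(); p=s['tcp_pos']; f=lambda q:((proj('scene',q)-[165,215]+.5)*8-.5).round(0)
for zz in(-.0225,-.04,.0225,.04):
    for xx in(-.0075,.0075): print(zz,xx,f(p+R@[xx,.008,zz]))
for z in(.03,.058,.074): print('axis',z,f([.6966,-.3237,z]))
im=cv2.imread('pics/raw_p2.png')[235:275,180:225]; cv2.imwrite('pics/p3.png',cv2.resize(im,None,fx=16,fy=14,interpolation=2))
```

```text
-0.0225 -0.0075 [258. 361.]
-0.0225 0.0075 [240. 390.]
-0.04 -0.0075 [217. 349.]
-0.04 0.0075 [198. 377.]
0.0225 -0.0075 [368. 394.]
0.0225 0.0075 [350. 423.]
0.04 -0.0075 [411. 407.]
0.04 0.0075 [393. 436.]
axis 0.03 [298. 428.]
axis 0.058 [291. 383.]
axis 0.074 [287. 356.]
```

Run:
```python
from go import *
p=np.array([.5183,.0531,.0568]); y=np.array([.0533,-.029,-.9982]); a=np.radians(-27); x=np.array([np.cos(a),np.sin(a),0]); x-=y*(x@y); x/=np.linalg.norm(x); z=np.cross(x,y); R=np.c_[x,y,z]
f=lambda q:((proj('scene',q)-[225,150]+.5)*8-.5).round(0)
for zz in(-.023,.023):
    for xx in(-.0075,.0075): print(zz,xx,f(p+R@[xx,.008,zz]))
```

```text
-0.023 -0.0075 [322. 269.]
-0.023 0.0075 [326. 290.]
0.023 -0.0075 [424. 262.]
0.023 0.0075 [429. 282.]
```

The fingertips appear about 15 mm higher than I assumed: they end at roughly the dial's top. Laterally they are only about 3 mm off. I'll descend further in small steps, watching the force.

```bash
python3 -m handwheel '[[-0.03,0.2,0.05,0,45],[-0.02,0.2,0,0,45],[0,0.15,0,0,45],[0,0,0,0,45]]' | grep -E "tcp_pos|force"; python3 go.py .6990 -.3220 .045 -54; python3 look.py scene p4.png 165 215 250 290 8
```

```text
tcp_pos: [0.7048, -0.3201, 0.05]
contact_force: [-0.3, 0.4, 0.5]
t 70.15 tcp [ 0.7048 -0.3201  0.05  ] hd -54.04 tilt(y)  [ 0.0627 -0.0282 -0.9976] w 0.0452 F [-0.3341  0.4324  0.5382] j7 0.73
shift units (tool x,y,z): [-0.072  0.158 -0.197]
turn units -0.0002 rows>=0.0
after turning, shift units: [-0.063  0.168 -0.192]
```

The fingers straddle the bar, with their inner edges at (247,362) and (345,395). I'll go a little lower and then close.

```bash
python3 -m handwheel '[[-0.02,0.12,-0.02,0,45],[0,0.06,0,0,45],[0,0,0,0,30],[0,0,0,0,22],[0,0,0,0,18]]' | grep -E "tcp_pos|force|width"; python3 -m handwheel '[[0,0,0,0,8],[0,0,0,0,0],[0,0,0,0,0],[0,0,0,0,0]]' | grep -E "tcp_pos|force|width"; python3 go.py .6990 -.3220 .045 -54; python3 look.py scene p5.png 165 215 250 290 8
```

```text
tcp_pos: [0.7027, -0.3227, 0.0448]
contact_force: [-3.0, -2.2, 1.5]
gripper_width: 0.0207
tcp_pos: [0.7005, -0.3249, 0.0448]
contact_force: [-3.3, -1.4, 1.0]
gripper_width: 0.014
t 71.33 tcp [ 0.7005 -0.3249  0.0448] hd -54.20 tilt(y)  [ 0.056  -0.034  -0.9979] w 0.0140 F [-3.2758 -1.3685  1.0006] j7 0.73
shift units (tool x,y,z): [-0.107 -0.014  0.015]
turn units -0.0011 rows>=0.0
after turning, shift units: [-0.107 -0.008  0.015]
```

The bar is gripped (14 mm). Turning clockwise in steps.

```bash
python3 -m handwheel '[[0,0,0,0.03,0],[0,0,0,0.04,0],[0,0,0,0.05,0],[0,0,0,0.05,0],[0,0,0,0.05,0]]' | grep -E "tcp_pos|force|width"; python3 go.py .7005 -.3249 .0448 -54; python3 look.py scene p6.png 135 215 230 290 8
```

```text
tcp_pos: [0.6982, -0.3256, 0.0448]
contact_force: [-2.7, -2.1, 1.5]
gripper_width: 0.0139
t 72.00 tcp [ 0.6982 -0.3256  0.0448] hd -94.95 tilt(y)  [ 0.0504 -0.0354 -0.9981] w 0.0139 F [-2.6547 -2.0505  1.5457] j7 0.12
shift units (tool x,y,z): [-0.029  0.003  0.076]
turn units -0.2275 rows>=3.8
after turning, shift units: [ 0.027 -0.     0.077]
```

The pointer moved (tip now at (340,390)) and the forces are small. Continuing.

```bash
python3 -m handwheel '[[0,0,0,0.055,0],[0,0,0,0.055,0],[0,0,0,0.055,0],[0,0,0,0.055,0],[0,0,0,0.055,0]]' | grep -E "tcp_pos|force|width"; python3 -m handwheel '[[0,0,0,0.055,0],[0,0,0,0.05,0],[0,0,0,0.05,0],[0,0,0,0.04,0],[0,0,0,0,0]]' | grep -E "tcp_pos|force|width";python3 go.py; python3 look.py scene p7.png 130 215 225 290 8
```

```text
tcp_pos: [0.6958, -0.3241, 0.0448]
contact_force: [-2.9, -0.0, 0.8]
gripper_width: 0.0139
tcp_pos: [0.6953, -0.3222, 0.0447]
contact_force: [-2.5, -2.5, 1.5]
gripper_width: 0.0138
t 73.30 tcp [ 0.6953 -0.3222  0.0447] hd 179.33 tilt(y)  [ 0.0423 -0.0332 -0.9986] w 0.0138 F [-2.4906 -2.4607  1.5192] j7 -1.12
```

```bash
python3 -m handwheel '[[0,0,0,0.04,0],[0,0,0,0.05,0],[0,0,0,0.03,0],[0,0,0,0.01,0],[0,0,0,0,0]]' | grep -E "tcp_pos|force|width";python3 go.py; python3 look.py scene p8.png 135 240 180 275 16; python3 look.py top p9.png 330 140 390 195 11
```

```text
tcp_pos: [0.6956, -0.321, 0.0448]
contact_force: [-1.5, -0.4, 1.8]
gripper_width: 0.0135
t 73.97 tcp [ 0.6956 -0.321   0.0448] hd 156.09 tilt(y)  [ 0.043  -0.0306 -0.9986] w 0.0135 F [-1.5456 -0.4224  1.7962] j7 -1.46
```

Run:
```python
import cv2,numpy as np
g=cv2.cvtColor(cv2.imread('pics/raw_p9.png'),cv2.COLOR_BGR2GRAY); print('top cols 356-374'); 
for v in range(166,180): print(v,g[v,356:374])
g=cv2.cvtColor(cv2.imread('pics/raw_p8.png'),cv2.COLOR_BGR2GRAY); print('scene cols 150-168')
for v in range(250,266): print(v,g[v,150:168])
g=cv2.cvtColor(cv2.imread('pics/raw_k1.png'),cv2.COLOR_BGR2GRAY); print('top before')
for v in range(166,180): print(v,g[v,356:374])
```

```text
top cols 356-374
166 [ 17  16  20  16  17  17  15  16  16  20  60 101 101 100 101 115 149 149]
167 [ 16  16  17  17  17  80  56  21  16  17  23  61 101 100 101 102 116 149]
168 [ 14  18  17  17  16  18  18  17  19  17  17  23  60 101 101 100 102 117]
169 [ 18  17  17  17  19  16  17  16  16  16  17  19  52 110 112 100 100 102]
170 [ 48  16  17  16  18  17  18  18  51  18  19  27  85 121 136 100 100 101]
171 [ 97  33  17  17  18  17  20  69  38  77 148 119  88 122 118 100 100 101]
172 [152  84  20  17  16  22  75 167  58  27  35  26  60  95  43  65 101 101]
173 [152 128  64  18  29  79 161  58  15  16  52  16  17  18  18  26  67 101]
174 [154 152 107  56 110  90  32  17  17  17  85  18  16  18  18  18  30  68]
175 [154 152 137 164 100  30  15  15  16  15  16  16  17  21  16  16  17  39]
176 [135 154 162 113  91  45  19  17  18  16  17  19  26  83  17  17  18  17]
177 [ 71 138 123 144 151 104  40  16  19  15  17  17  51  49  15  17  17  15]
178 [ 17  91 141 152 152 150  81  25  17  18  17  16  17  18  15  16  19  17]
179 [ 20  17 101 145 152 151 124  52  19  17  18  18  16  16  18  26 
[... 1606 characters left out ...]
71 [ 66  21  11  13  12  12  11  34  13  34  99  85  69  87  86 102 101 101]
172 [105  56  15  12  11  10  14  13  12  20  33  21  34  70  39  66 101 101]
173 [105  90  43  13  11  11  11  12  11  10  37  14  11  11  13  24  68 102]
174 [105 105  75  33  12  13  12   9  10  12  59  11   9  12  13  10  25  68]
175 [105 105 105  74  32  12  14  10  11   9  12  13  14  14  13  13  13  37]
176 [ 93 105 105 105  72  30  12   9  12  12   9  13  18  57  13  13  12  10]
177 [ 49  94 106 105 104  72  27  11  10  12  11  10  35  33   6  13  12  10]
178 [ 13  60  97 105 104 104  55  16  11  13  13  11  11  12  13  10  12  14]
179 [ 12  12  69 101 105 104  86  35  11  14  10  13  12  11  10  19  32  10]
```

Run:
```python
from est import *
for yaw in(-54,-54.4):
    a=np.radians(yaw);R=np.array([[np.cos(a),-np.sin(a)],[np.sin(a),np.cos(a)]]);t=np.array([.564,-.3113])
    T=lambda u,v,z:((R.T@(onplane('top',u,v,z)[:2]-t))*1e3).round(1)
    print('ptr',[T(u,v,.034) for u,v in((363.1,171.8),(362,172.6),(361,173.4),(360,174.2))])
    print('tab',[T(u,v,.033) for u,v in((365,171.3),(366,171.2),(367,171.3),(368.5,170.8))])
    S=lambda u,v,z:((R.T@(onplane('scene',u,v,z)[:2]-t))*1e3).round(1)
    for z in(.032,.036): print(z,'ptr sc',[S(u,v,z) for u,v in((162.2,253),(161.6,254.5),(160.9,256),(160.3,257.2))],'tab',[S(u,v,z) for u,v in((158,257.2),(157,257.8),(156.3,258.2),(154.2,259.8))])
```

```text
ptr [array([101.3, -37.6]), array([ 95.9, -37.4]), array([ 90.9, -37.4]), array([ 85.8, -37.5])]
tab [array([108.7, -40.5]), array([112. , -42.5]), array([114.8, -45.1]), array([120.6, -47.1])]
0.032 ptr sc [array([ 82.4, -40.1]), array([ 88.3, -38.9]), array([ 94.2, -38. ]), array([ 99.1, -37.4])] tab [array([101.7, -44.1]), array([104.9, -45.8]), array([107.1, -47. ]), array([115., -50.])]
0.036 ptr sc [array([ 84.9, -37.9]), array([ 90.8, -36.7]), array([ 96.8, -35.8]), array([101.6, -35.2])] tab [array([104.2, -41.9]), array([107.4, -43.6]), array([109.6, -44.8]), array([117.4, -47.8])]
ptr [array([101.5, -36.9]), array([ 96.2, -36.7]), array([ 91.1, -36.8]), array([ 86.1, -36.9])]
tab [array([109. , -39.7]), array([112.3, -41.7]), array([115.1, -44.3]), array([120.9, -46.3])]
0.032 ptr sc [array([ 82.6, -39.5]), array([ 88.5, -38.3]), array([ 94.5, -37.3]), array([ 99.3, -36.7])] tab [array([102. , -43.4]), array([105.2, -45.1]), array([107.4, -46.3]), array([115.3, -49.2])]
0.036 ptr sc [array([ 85.2, -37.3]), array([ 91.1, -36.1]), array([ 97. , -35.1]), array([101.8, -34.5])] tab [array([104.5, -41.1]), array([107.7, -42.8]), array([109.9, -44.1]), array([117.7, -46.9])]
```

The top view has the pointer at y ≈ -37.5 and the tab's narrow end at ≈ -42, and the scene view agrees on about 5 mm remaining. I'll turn about 9° more.

```bash
python3 -m handwheel '[[0,0,0,0.03,0],[0,0,0,0.022,0],[0,0,0,0,0],[0,0,0,0,0]]' | grep -E "tcp_pos|force|width";python3 go.py
cat > pt.py <<'E'
from est import *
a=np.radians(-54);R=np.array([[np.cos(a),-np.sin(a)],[np.sin(a),np.cos(a)]]);t=np.array([.564,-.3113])
import sys; top,sc=sys.argv[1:3]
g=cv2.cvtColor(cv2.imread('pics/'+top),cv2.COLOR_BGR2GRAY)
for v in range(166,180): print(v,g[v,356:374])
g=cv2.cvtColor(cv2.imread('pics/'+sc),cv2.COLOR_BGR2GRAY); print('scene cols 150-168')
for v in range(250,264): print(v,g[v,150:168])
E
python3 look.py scene q1.png 135 240 180 275 16; python3 look.py top q2.png 340 150 385 190 15; python3 pt.py raw_q2.png raw_q1.png
```

```text
tcp_pos: [0.6958, -0.3206, 0.0447]
contact_force: [-2.9, -1.3, 3.1]
gripper_width: 0.0138
t 74.58 tcp [ 0.6958 -0.3206  0.0447] hd 146.72 tilt(y)  [ 0.0438 -0.0293 -0.9986] w 0.0138 F [-2.8967 -1.2585  3.0637] j7 -1.59
166 [ 16  17  18  18  18  17  17  16  20  23  60 101 101 101 101 115 149 149]
167 [ 16  16  18  18  16  79  56  21  18  18  21  61 101 101 101 100 116 149]
168 [ 16  17  16  18  16  20  17  19  17  16  17  22  60 101 100 100 102 117]
169 [ 19  18  18  18  16  18  17  17  17  15  16  19  51 111 112 101 100 102]
170 [ 50  17  17  17  17  16  17  13  50  20  18  27  86 121 136 101 101 100]
171 [ 96  33  17  18  18  17  17  50  22  78 148 119  88 122 118 101 101 101]
172 [152  85  22  17  17  15  17  20  53  31  37  27  59  94  42  64 100 101]
173 [152 129  64  18  17  18  22  77 164  48  53  17  16  17  17  26  67 101]
174 [153 152 109  49  21  40  82 126  37  18  84  18  18  17  17  16  28  68]
175 [154 153 152 106  65 156  99  29  18  17  17  18  16  23  16  19  17  39]
176 [136 153 153 147 167  89  24  17  16  19  17  16  26  82  16  17  17  16]
177 [ 71 137 150 164 11
[... 585 characters left out ...]
5 121 118  82  63  78  93 112 130]
255 [ 36  35  48  42  35  28  31  41  77 120 126  93  52  36  35  46  60  76]
256 [ 34  42  58  54  40  37  42  60  94 127 109  66  35  29  30  28  30  34]
257 [ 36  47  62  60  53  57  76  93 102 106  77  48  28  26  29  31  24  28]
258 [ 31  42  67  85  90  96 102 105  95  77  58  47  37  31  31  30  32  29]
259 [ 33  45  77 107 120 117 103  91  77  62  66  55  39  33  36  44  38  27]
260 [ 28  44  77 107 123 115  90  72  55  52  59  49  35  38  49  58  40  33]
261 [ 27  36  57  88 104  96  75  53  40  35  42  33  28  38  55  58  41  32]
262 [21 27 43 64 77 73 58 41 32 31 28 28 28 37 45 43 33 36]
263 [24 24 29 41 51 53 40 35 26 29 30 31 31 27 35 24 33 35]
```

Run:
```python
from est import *
a=np.radians(-54);R=np.array([[np.cos(a),-np.sin(a)],[np.sin(a),np.cos(a)]]);t=np.array([.564,-.3113])
T=lambda u,v,z:((R.T@(onplane('top',u,v,z)[:2]-t))*1e3).round(1)
S=lambda u,v,z:((R.T@(onplane('scene',u,v,z)[:2]-t))*1e3).round(1)
print('ptr',[T(u,v,.034) for u,v in((364,172.92),(363,173.73),(362,174.56),(361,175.2))])
print('old',[T(u,v,.034) for u,v in((363,171.95),(362,172.8),(361,173.6))])
for z in(.031,.035,.04): print('tab',z,[T(u,v,z) for u,v in((365,171.19),(366,171.13),(367,171.0),(368.9,170.9))])
for z in(.031,.034,.04): print(z,'ptr sc',[S(u,v,z) for u,v in((161,253),(160.3,254.3),(159.6,255.3),(159.1,256))],'tab',[S(u,v,z) for u,v in((157.5,257.5),(157,257.8),(154.2,259.8))])
# ticks top
print([T(u,v,.03) for u,v in((361.4,167),(364,170.2),(366,173.7),(369,176.3))])
```

```text
ptr [array([101.2, -43. ]), array([ 96.1, -43. ]), array([ 91. , -43.2]), array([ 86.3, -42.7])]
old [array([100.6, -37.8]), array([ 95.4, -38. ]), array([ 90.4, -38. ])]
tab 0.031 [array([109.7, -40.1]), array([112.9, -42.2]), array([116.3, -44.1]), array([122.3, -48.3])]
tab 0.035 [array([108.2, -40.2]), array([111.4, -42.4]), array([114.8, -44.3]), array([120.8, -48.4])]
tab 0.04 [array([106.4, -40.4]), array([109.6, -42.5]), array([113. , -44.5]), array([119. , -48.6])]
0.031 ptr sc [array([ 83.1, -44.2]), array([ 88.4, -43.6]), array([ 92.7, -43.7]), array([ 95.7, -43.8])] tab [array([102.7, -45.5]), array([104.3, -46.4]), array([114.3, -50.5])]
0.034 ptr sc [array([ 85. , -42.5]), array([ 90.4, -42. ]), array([ 94.6, -42.1]), array([ 97.6, -42.1])] tab [array([104.6, -43.8]), array([106.2, -44.7]), array([116.2, -48.9])]
0.04 ptr sc [array([ 88.9, -39.2]), array([ 94.2, -38.7]), array([ 98.4, -38.7]), array([101.4, -38.8])] tab [array([108.3, -40.5]), array([109.9, -41.4]), array([119.8, -45.5])]
[array([109.7, -19.2]), array([109.5, -34.8]), array([106.7, -49.8]), array([109.3, -64.4])]
```

Run:
```python
import cv2,numpy as np
a=cv2.imread('pics/top0.png'); b=cv2.imread('pics/scene0.png')
g=cv2.cvtColor(a,cv2.COLOR_BGR2GRAY)
for v in range(167,177): print(v,g[v,360:374])
g=cv2.cvtColor(b,cv2.COLOR_BGR2GRAY); print('scene 148-166')
for v in range(252,266): print(v,g[v,148:166])
x=cv2.resize(a[160:182,355:380],None,fx=14,fy=14,interpolation=0);y=cv2.resize(b[246:268,142:170],None,fx=14,fy=14,interpolation=0)
cv2.imwrite('pics/r1.png',np.hstack([x,y]))
```

```text
167 [ 15  73  52  18  14  14  19  56  94  93  93  94 106 137]
168 [ 14  18  17  15  15  13  16  21  55  94  93  93  94 108]
169 [ 13  17  15  16  16  14  14  18  48 102 102  93  93  94]
170 [ 15  15  11  16  46  17  15  26  79 113 126  94  94  94]
171 [ 14  15  14  45  19  70 136 110  81 113 110  93  93  93]
172 [15 15 14 15 16 27 32 25 54 88 38 60 93 93]
173 [15 14 15 14 14 13 47 14 15 15 15 24 61 94]
174 [18 16 16 15 15 15 78 16 15 14 17 13 26 63]
175 [43 17 16 15 15 15 14 15 17 21 16 15 15 36]
176 [98 41 18 14 16 15 14 17 24 77 16 15 15 16]
scene 148-166
252 [ 26  26  27  28  22  30  25  32  43  60  70  91 113 127 140 147 154 161]
253 [ 38  31  24  29  29  27  29  24  27  29  30  43  62  74  87 110 127 141]
254 [52 49 36 30 29 33 31 26 26 28 30 28 33 34 43 56 75 89]
255 [60 53 35 38 47 42 35 26 27 34 29 28 26 29 27 32 34 43]
256 [50 38 34 46 57 52 35 32 42 49 45 34 29 27 26 31 22 23]
257 [34 27 32 45 59 57 51 57 72 83 73 51 31 26 24 25 27 27]
258 [ 26  30  30  42  62  81  88  90  98 103  88  60  49  44  32  29  30  33]
259 [ 27  23  32  45  74 103 113 111 100  89  74  57  59  52  35  29  34  40]
260 [ 27  27  29  41  72 101 116 107  89  68  52  48  58  48  32  30  47  54]
261 [ 26  25  20  34  54  84 100  91  71  50  36  33  40  35  29  38  49  57]
262 [26 22 23 27 36 60 76 71 55 38 28 29 31 26 29 33 44 40]
263 [25 22 21 19 24 39 51 49 37 28 25 28 31 30 26 32 31 29]
264 [25 26 23 18 17 30 30 30 25 24 22 25 26 30 27 26 29 29]
265 [56 45 35 21 28 25 20 20 22 26 26 28 26 27 26 26 24 30]
```

Run:
```python
from est import *
a=np.radians(-54);R=np.array([[np.cos(a),-np.sin(a)],[np.sin(a),np.cos(a)]]);t=np.array([.564,-.3113])
for z in(.031,.042):
  for y in(-42,-44,-46,-48):
    print(z,y,[tuple(proj('top',np.r_[R@np.array([x/1e3,y/1e3])+t,z]).round(1)) for x in(106,112,118,124)],[tuple(proj('scene',np.r_[R@np.array([x/1e3,y/1e3])+t,z]).round(1)) for x in(106,112,118,124)])
im=cv2.imread('pics/top0.png');print([list(im[171,c]) for c in range(364,371)],list(im[174,366]),list(im[170,364]),list(im[170,369]))
im=cv2.imread('pics/scene0.png');print([list(im[v,u]) for u,v in((158,257),(157,258),(154,259),(154,260),(160,259))])
```

```text
0.031 -42 [(np.float64(364.6), np.float64(172.2)), (np.float64(365.8), np.float64(171.2)), (np.float64(367.0), np.float64(170.3)), (np.float64(368.2), np.float64(169.4))] [(np.float64(157.9), np.float64(258.6)), (np.float64(157.0), np.float64(260.1)), (np.float64(156.0), np.float64(261.5)), (np.float64(155.0), np.float64(263.0))]
0.031 -44 [(np.float64(364.9), np.float64(172.6)), (np.float64(366.1), np.float64(171.6)), (np.float64(367.3), np.float64(170.7)), (np.float64(368.5), np.float64(169.8))] [(np.float64(157.4), np.float64(258.4)), (np.float64(156.4), np.float64(259.9)), (np.float64(155.4), np.float64(261.3)), (np.float64(154.5), np.float64(262.8))]
0.031 -46 [(np.float64(365.3), np.float64(173.0)), (np.float64(366.5), np.float64(172.0)), (np.float64(367.7), np.float64(171.1)), (np.float64(368.8), np.float64(170.2))] [(np.float64(156.8), np.float64(258.2)), (np.float64(155.9), np.float64(259.7)), (np.float64(154.9), np.float64(261.1)), (np.float64(153.9), np.float64(262.6))]
0.031 -48 [(np.float64(365.6), np.float64(173.4)), (np.float64(366.8), np.float64(172.5)), (np.float64(3
[... 1538 characters left out ...]
.float64(260.2))]
[[np.uint8(19), np.uint8(19), np.uint8(19)], [np.uint8(72), np.uint8(69), np.uint8(71)], [np.uint8(137), np.uint8(135), np.uint8(138)], [np.uint8(112), np.uint8(109), np.uint8(111)], [np.uint8(83), np.uint8(80), np.uint8(82)], [np.uint8(114), np.uint8(112), np.uint8(113)], [np.uint8(110), np.uint8(109), np.uint8(111)]] [np.uint8(76), np.uint8(79), np.uint8(78)] [np.uint8(44), np.uint8(46), np.uint8(46)] [np.uint8(114), np.uint8(112), np.uint8(114)]
[[np.uint8(78), np.uint8(73), np.uint8(72)], [np.uint8(108), np.uint8(103), np.uint8(101)], [np.uint8(119), np.uint8(113), np.uint8(111)], [np.uint8(123), np.uint8(116), np.uint8(114)], [np.uint8(60), np.uint8(60), np.uint8(58)]]
```

```bash
python3 -m handwheel '[[0,0,0,0,18],[0,0,0,0,24],[0,0,0,0,35],[0,0,0,0,45],[0,-0.3,0,0,45]]'; python3 -m handwheel '[[0,-0.6,0,0,45],[0,-0.9,0,0,45],[0,-0.9,0,0,45],[0,-0.9,0,0,45],[0,-0.9,0,0,45]]'; cat look.py
```

```text
t: 75.3
tcp_pos: [0.6987, -0.3161, 0.0524]
tcp_rot: [0.183, -0.22, -0.674, 0.681]
contact_force: [0.6, 0.1, 0.4]
gripper_width: 0.0443
t: 75.92
tcp_pos: [0.6925, -0.3136, 0.1876]
tcp_rot: [0.181, -0.222, -0.674, 0.681]
contact_force: [-0.2, -0.3, 0.1]
gripper_width: 0.0449
import sys; from go import *
n,f,x0,y0,x1,y1,k=sys.argv[1:8]; x0,y0,x1,y1=map(int,(x0,y0,x1,y1)); k=float(k)
im=snap(n,'raw_'+f); cv2.imwrite('pics/'+f,cv2.resize(im[y0:y1,x0:x1],None,fx=k,fy=k,interpolation=2))
```

```bash
python3 -m handwheel '[[0,-1,0,0,45],[0,-1,0,0,45],[0,-1,0,0,45]]'; python3 look.py top r1.png 0 0 512 384 1.5; python3 look.py scene r2.png 0 0 512 384 1.5
```

```text
t: 76.3
tcp_pos: [0.6874, -0.3116, 0.2864]
tcp_rot: [0.179, -0.224, -0.673, 0.681]
contact_force: [0.1, -0.0, 0.4]
gripper_width: 0.045
```

View pics/r1.png

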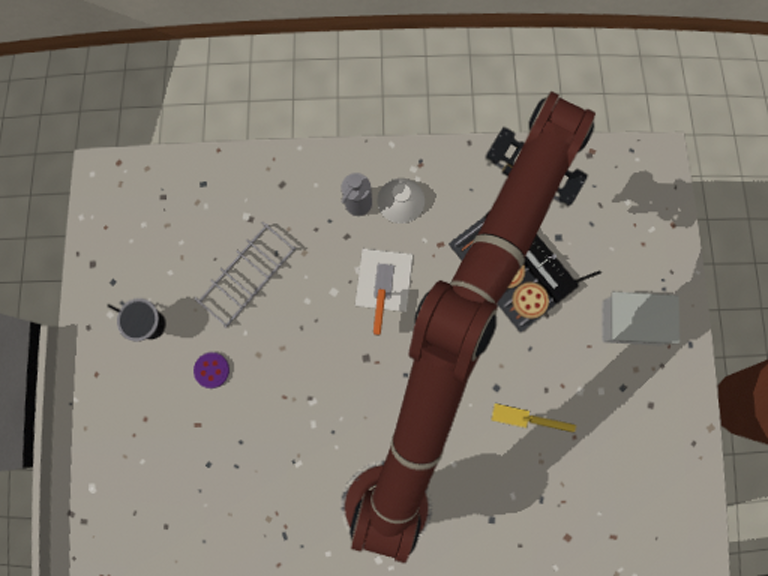

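View pics/r2.png

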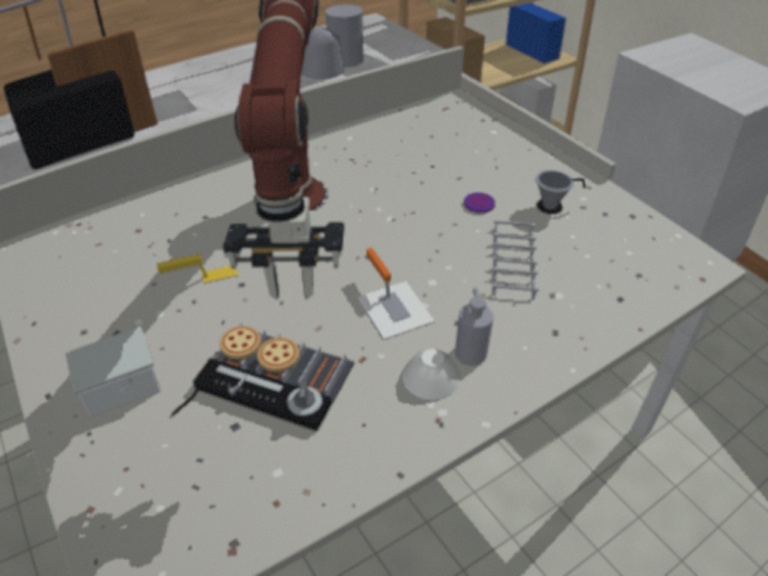

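```bash
python3 - <<'E'
import cv2
a=cv2.imread('pics/raw_r2.png')[215:285,120:240]; cv2.imwrite('pics/r3.png',cv2.resize(a,None,fx=6.5,fy=6.5,interpolation=cv2.INTER_CUBIC))
a=cv2.imread('pics/raw_r1.png')[145:215,320:410]; cv2.imwrite('pics/r4.png',cv2.resize(a,None,fx=8,fy=8,interpolation=cv2.INTER_CUBIC))
E
cat pt.py
```

```text
from est import *
a=np.radians(-54);R=np.array([[np.cos(a),-np.sin(a)],[np.sin(a),np.cos(a)]]);t=np.array([.564,-.3113])
import sys; top,sc=sys.argv[1:3]
g=cv2.cvtColor(cv2.imread('pics/'+top),cv2.COLOR_BGR2GRAY)
for v in range(166,180): print(v,g[v,356:374])
g=cv2.cvtColor(cv2.imread('pics/'+sc),cv2.COLOR_BGR2GRAY); print('scene cols 150-168')
for v in range(250,264): print(v,g[v,150:168])
```

View pics/r3.png

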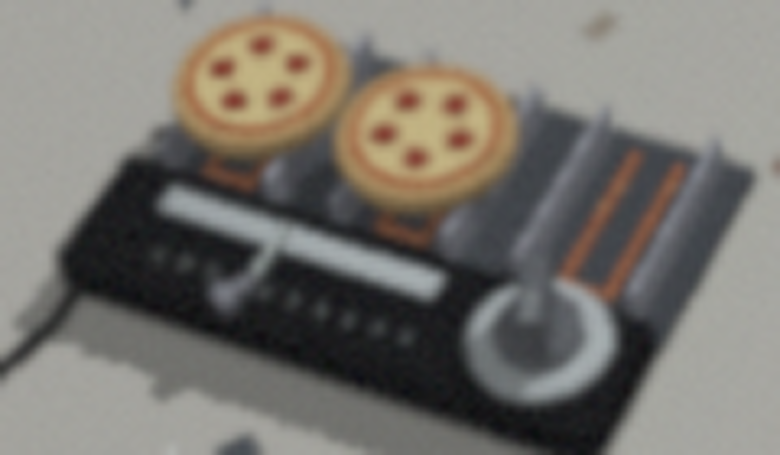

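View pics/r4.png

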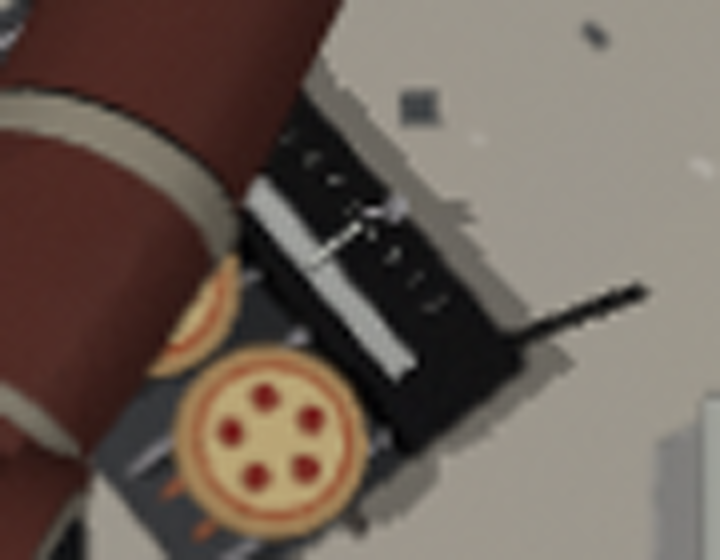

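```bash
cat > tri.py <<'E'
from est import *
a=np.radians(-54);R=np.array([[np.cos(a),-np.sin(a)],[np.sin(a),np.cos(a)]]);t=np.array([.564,-.3113])
def blob(n,f,x0,y0,x1,y1,lo):
    im=cv2.imread('pics/'+f)[y0:y1,x0:x1].astype(float); g=im.mean(2); w=np.clip(g-lo,0,None); v,u=np.mgrid[y0:y1,x0:x1]; return (w*u).sum()/w.sum(),(w*v).sum()/w.sum()
for lo in (60,80,100):
  T=blob('top','raw_r1.png',367,168,372,174,lo); S=blob('scene','raw_r2.png',150,255,159,264,lo)
  print(lo,np.round(T,1),np.round(S,1))
  for z in (.03,.034,.038,.042,.046,.05):
    o=[(np.array(onplane(c,*p,z))[:2]-t)@R*1000 for c,p in (('top',T),('scene',S))]; print(z,np.round(o,1).tolist())
E
python3 tri.py; python3 pt.py raw_r1.png raw_r2.png
```

```text
60 [369.5 169.9] [155.2 259. ]
0.03 [[127.0, -46.8], [109.9, -49.8]]
0.034 [[125.5, -46.9], [112.3, -47.6]]
0.038 [[124.0, -47.1], [114.8, -45.3]]
0.042 [[122.5, -47.2], [117.3, -43.1]]
0.046 [[121.0, -47.3], [119.7, -40.9]]
0.05 [[119.5, -47.5], [122.2, -38.7]]
80 [369.5 170. ] [155.1 259. ]
0.03 [[126.9, -46.8], [110.0, -49.9]]
0.034 [[125.4, -46.9], [112.4, -47.7]]
0.038 [[123.9, -47.1], [114.9, -45.4]]
0.042 [[122.4, -47.2], [117.4, -43.2]]
0.046 [[120.9, -47.4], [119.8, -41.0]]
0.05 [[119.4, -47.5], [122.3, -38.8]]
100 [369.2 170.2] [154.6 259.3]
0.03 [[125.5, -47.0], [111.7, -50.9]]
0.034 [[124.0, -47.1], [114.2, -48.6]]
0.038 [[122.5, -47.3], [116.6, -46.4]]
0.042 [[121.0, -47.4], [119.1, -44.2]]
0.046 [[119.5, -47.6], [121.5, -41.9]]
0.05 [[118.0, -47.7], [124.0, -39.7]]
166 [ 17  17  19  18  17  18  19  17  18  21  62 102 104 102 104 117 152 151]
167 [ 17  18  20  17  15  81  56  23  18  19  23  62 103 103 102 103 118 151]
168 [ 17  17  18  18  19  19  18  16  18  18  18  23  60 103 102 103 103 120]
169 [ 18  17  18  19  17  17  17  19  16  18  18  20  53 113 113 103 103 104
[... 1156 characters left out ...]
0 119 118  80  63  75  93 108 127]
255 [ 39  38  46  42  32  28  30  38  75 118 122  91  55  36  36  42  59  73]
256 [ 35  45  57  52  39  30  43  58  93 122 105  64  36  27  28  30  30  30]
257 [ 32  45  59  61  53  56  73  89 101 101  76  46  32  24  28  26  28  27]
258 [ 29  44  64  84  88  93  99 106  93  77  58  43  34  33  28  28  32  27]
259 [ 29  44  76 105 115 113 104  92  77  61  61  54  39  34  36  41  31  29]
260 [ 25  44  74 104 118 111  88  68  55  50  59  49  36  33  47  56  40  31]
261 [ 27  32  58  88 100  95  74  51  37  35  39  36  32  37  52  57  42  29]
262 [18 27 36 61 76 71 56 40 27 26 30 26 27 35 45 42 31 36]
263 [23 26 29 39 49 50 41 33 28 28 28 29 27 28 32 31 31 34]
```

Run:
```python
from tri import onplane,t,R,np
g=lambda c,u,v,z:np.round((np.array(onplane(c,u,v,z))[:2]-t)@R*1000,1).tolist()
print()
for z in (.032,.035,.038,.042):
  print(z,'T start',g('top',365,171.25,z),'367',g('top',367,171.05,z),'wide',g('top',369,170.7,z),'ptr end',g('top',364.3,172.8,z),'ptr',g('top',361,175.2,z))
  print('   S',g('scene',159,256.7,z),g('scene',157.3,257.7,z),g('scene',154,259.8,z),'ptr',g('scene',159.3,255.3,z),g('scene',160.3,253.5,z))
```

```text
60 [369.5 169.9] [155.2 259. ]
0.03 [[127.0, -46.8], [109.9, -49.8]]
0.034 [[125.5, -46.9], [112.3, -47.6]]
0.038 [[124.0, -47.1], [114.8, -45.3]]
0.042 [[122.5, -47.2], [117.3, -43.1]]
0.046 [[121.0, -47.3], [119.7, -40.9]]
0.05 [[119.5, -47.5], [122.2, -38.7]]
80 [369.5 170. ] [155.1 259. ]
0.03 [[126.9, -46.8], [110.0, -49.9]]
0.034 [[125.4, -46.9], [112.4, -47.7]]
0.038 [[123.9, -47.1], [114.9, -45.4]]
0.042 [[122.4, -47.2], [117.4, -43.2]]
0.046 [[120.9, -47.4], [119.8, -41.0]]
0.05 [[119.4, -47.5], [122.3, -38.8]]
100 [369.2 170.2] [154.6 259.3]
0.03 [[125.5, -47.0], [111.7, -50.9]]
0.034 [[124.0, -47.1], [114.2, -48.6]]
0.038 [[122.5, -47.3], [116.6, -46.4]]
0.042 [[121.0, -47.4], [119.1, -44.2]]
0.046 [[119.5, -47.6], [121.5, -41.9]]
0.05 [[118.0, -47.7], [124.0, -39.7]]

0.032 T start [109.2, -40.3] 367 [115.8, -44.3] wide [122.8, -48.0] ptr end [103.1, -43.2] ptr [87.0, -42.7]
   S [98.8, -42.1] [104.2, -45.1] [115.2, -50.6] ptr [93.7, -44.0] [86.3, -44.7]
0.035 T start [108.1, -40.4] 367 [114.7, -44.4] wide [121.7, -48.1] ptr end [102.0, -43.3] ptr [86.0, -42.8]
   S [100.7, -40.5] [106.1, -43.5] [117.0, -48.9] ptr [95.6, -42.4] [88.2, -43.0]
0.038 T start [107.0, -40.5] 367 [113.6, -44.6] wide [120.5, -48.2] ptr end [101.0, -43.5] ptr [84.9, -42.9]
   S [102.6, -38.8] [108.0, -41.8] [118.9, -47.2] ptr [97.5, -40.7] [90.1, -41.4]
0.042 T start [105.5, -40.7] 367 [112.1, -44.7] wide [119.0, -48.3] ptr end [99.5, -43.6] ptr [83.5, -43.0]
   S [105.1, -36.6] [110.5, -39.6] [121.3, -45.0] ptr [100.0, -38.5] [92.7, -39.2]
```

```bash
ls -t pics | grep -v '^raw' | wc -l; ls -tr pics | tr '\n' ' '
python3 - <<'E'
import cv2,glob,os
n=0
for f in sorted(glob.glob('pics/*.png'),key=os.path.getmtime):
    im=cv2.imread(f)
    if im.shape!=(384,512,3): continue
    g=cv2.cvtColor(im,6)
    # scene or top by tile brightness
    if abs(int(g[259,154])-115)<15 and g[263,160]<45:
        n+=1
        if n in(1,2,3): 
            print(f)
            for v in range(252,264): print(v,g[v,148:166])
    if n<3 and g[171,366]>110 and g[168,364]<30: 
            print('T',f)
            for v in range(166,178): print(v,g[v,356:374])
E
```

```text
92
scene0.png top0.png c1.png c2.png c3.png c4.png d1.png d2.png d3.png d4.png top1.png scene1.png e1.png scene2.png e2.png raw_f1.png f1.png raw_f2.png f2.png raw_f3.png f3.png raw_f4.png f4.png raw_f5.png f5.png raw_f6.png f6.png raw_f7.png f7.png raw_f8.png f8.png raw_f9.png f9.png raw_f10.png f10.png raw_f11.png f11.png raw_f12.png f12.png raw_f13.png f13.png raw_f14.png f14.png raw_f15.png f15.png raw_f16.png f16.png raw_f17.png f17.png raw_f18.png f18.png raw_f19.png f19.png raw_g1.png g1.png raw_g2.png g2.png g3.png raw_g4.png g4.png raw_g5.png g5.png g60.png g61.png raw_g7.png g7.png g8.png raw_g9.png g9.png g10.png raw_h1.png h1.png raw_h2.png h2.png raw_h3.png h3.png raw_h4.png h4.png raw_h5.png h5.png raw_h6.png h6.png raw_h7.png h7.png raw_i1.png i1.png i2.png raw_i3.png i3.png i4.png raw_i5.png i5.png i6.png raw_i7.png i7.png i8.png raw_j1.png j1.png raw_j2.png j2.png raw_j3.png j3.png raw_j4.png j4.png raw_k1.png k1.png raw_k2.png k2.png raw_k3.png k3.png raw_l1.png l1.png raw_l2.png l2.png raw_m1.png m1.png raw_m2.png m2.png raw_m3.png m3.png raw_m4.png m4.png raw_n1.p
[... 4014 characters left out ...]
 45  63  76  94 112 134 146]
254 [41 39 24 31 29 28 24 21 28 32 27 27 36 34 42 61 78 95]
255 [50 42 29 38 49 44 32 27 30 34 35 30 25 33 34 30 36 47]
256 [44 32 34 45 60 54 36 35 43 51 52 36 29 29 29 32 29 28]
257 [33 31 31 47 62 62 54 59 78 85 79 51 36 34 35 27 29 28]
258 [ 26  26  33  44  67  84  90  95 101 105  90  63  49  45  35  30  32  35]
259 [ 29  30  29  45  78 109 120 117 104  92  78  63  63  55  40  33  37  43]
260 [ 29  29  25  46  75 108 122 113  90  69  58  50  61  50  37  32  51  55]
261 [ 23  27  27  34  60  87 104  94  74  51  40  35  43  34  33  36  56  61]
262 [24 23 23 25 40 62 76 75 59 40 35 30 31 30 32 36 45 42]
263 [23 24 27 21 33 39 52 50 43 30 30 28 25 28 29 30 34 32]
```

```bash
python3 - <<'E' | tail -5
from tri import onplane,t,R,np
g=lambda c,u,v,z:np.round((np.array(onplane(c,u,v,z))[:2]-t)@R*1000,1).tolist()
for z in (.032,.034,.036,.038,.04):
  print(z,'T',g('top',365,171.2,z),g('top',369,170.8,z),'S',g('scene',158.7,257.5,z),g('scene',154,259.8,z))
E
```

```text
0.032 T [109.3, -40.1] [122.5, -48.2] S [101.9, -41.4] [115.2, -50.6]
0.034 T [108.6, -40.2] [121.8, -48.3] S [103.2, -40.3] [116.4, -49.5]
0.036 T [107.8, -40.3] [121.0, -48.4] S [104.4, -39.2] [117.6, -48.3]
0.038 T [107.1, -40.4] [120.3, -48.5] S [105.7, -38.1] [118.9, -47.2]
0.04 T [106.4, -40.4] [119.5, -48.5] S [106.9, -37.0] [120.1, -46.1]
```

```bash
python3 go.py 0.6965 -0.320 0.0447 146.7
```

```text
t 76.40 tcp [ 0.6892 -0.3129  0.2907] hd 146.82 tilt(y)  [ 0.0662 -0.0332 -0.9973] w 0.0452 F [ 0.0256 -0.7896  0.9972] j7 -1.64
shift units (tool x,y,z): [0.271 8.2   0.135]
turn units 0.0007 rows>=0.0
after turning, shift units: [-0.333  8.198  0.065]
```

```bash
python3 -m handwheel '[[0.07,1,0.03,0,45],[0.07,1,0.03,0,45],[0.06,1,0.03,0,45],[0,1,0,0,45],[0,0.9,0,0,45]]'; python3 go.py 0.6965 -0.320 0.0447 146.7
```

```text
t: 77.03
tcp_pos: [0.6932, -0.3179, 0.1448]
tcp_rot: [0.173, -0.231, -0.672, 0.682]
contact_force: [0.2, -0.3, 0.0]
gripper_width: 0.0449
t 77.03 tcp [ 0.6932 -0.3179  0.1448] hd 146.77 tilt(y)  [ 0.0738 -0.0368 -0.9966] w 0.0449 F [ 0.233  -0.3428  0.023 ] j7 -1.60
shift units (tool x,y,z): [0.144 3.336 0.031]
turn units 0.0004 rows>=0.0
after turning, shift units: [-0.13   3.337 -0.001]
```

```bash
python3 -m handwheel '[[0.05,0.8,0.01,0,45],[0.05,0.8,0.01,0,45],[0.04,0.7,0,0,45],[0,0.5,0,0,45]]'; python3 go.py 0.6965 -0.320 0.0447 146.7
```

```text
t: 77.53
tcp_pos: [0.693, -0.318, 0.0557]
tcp_rot: [0.175, -0.229, -0.672, 0.682]
contact_force: [0.6, -1.2, -0.4]
gripper_width: 0.045
t 77.53 tcp [ 0.693  -0.318   0.0557] hd 146.74 tilt(y)  [ 0.0691 -0.0347 -0.997 ] w 0.0450 F [ 0.5902 -1.1923 -0.4308] j7 -1.58
shift units (tool x,y,z): [-0.106  0.375 -0.006]
turn units 0.0002 rows>=0.0
after turning, shift units: [-0.135  0.365 -0.01 ]
```

```bash
python3 -m handwheel '[[-0.1,0.33,0,0,40],[0,0,0,0,24],[0,0,0,0,17],[0,0,0,0,10],[0,0,0,0,10]]'; python3 look.py top s1.png 320 145 410 215 8;python3 go.py; python3 look.py scene s2.png 120 215 240 285 6;python3 -m handwheel '[[0,0,0,-0.011,10],[0,0,0,-0.01,10],[0,0,0,0,10]]';  python3 go.py; python3 look.py scene s3.png 120 215 240 285 6; python3 look.py top s4.png 320 145 410 215 8; python3 pt.py raw_s4.png raw_s3.png
```

```text
t: 78.15
tcp_pos: [0.6966, -0.3208, 0.0462]
tcp_rot: [0.175, -0.23, -0.672, 0.682]
contact_force: [0.4, -0.2, -3.8]
gripper_width: 0.0134
t 78.20 tcp [ 0.6966 -0.3208  0.0462] hd 146.72 tilt(y)  [ 0.0701 -0.0357 -0.9969] w 0.0137 F [ 0.289  -1.5637 -1.8851] j7 -1.58
t: 78.62
tcp_pos: [0.6965, -0.3209, 0.0463]
tcp_rot: [0.151, -0.205, -0.678, 0.69]
contact_force: [-0.6, -1.6, -2.5]
gripper_width: 0.0136
t 78.62 tcp [ 0.6965 -0.3209  0.0463] hd 150.76 tilt(y)  [ 0.0701 -0.0357 -0.9969] w 0.0136 F [-0.5819 -1.5805 -2.5214] j7 -1.52
166 [ 15  18  18  16  18  16  15  20  17  22  61 101 101 101 102 115 149 149]
167 [ 16  17  18  18  17  79  56  21  17  16  22  60 100 101 101 103 116 149]
168 [ 17  16  18  16  17  20  18  16  16  18  16  22  60 101 100 100 101 118]
169 [ 19  17  18  16  16  18  18  17  18  17  18  18  52 110 111 100 101 102]
170 [ 50  17  16  16  17  16  18  16  50  20  17  28  85 121 135 100 101 101]
171 [ 97  33  17  17  17  16  17  49  25  77 147 119  89 121 117 101 101 101]
172 [152  85  20  17  17  15  20  42 166  43  36  27  59  95  42  65 100 100]
173 [152 129  64  1
[... 901 characters left out ...]
3  99 127 106  75  78  95 111 129]
255 [ 38  39  48  43  36  29  31  30  47  84 119 118  78  46  39  46  59  73]
256 [ 37  46  61  53  38  35  43  54  74 112 120  92  56  33  27  30  29  35]
257 [ 33  46  64  63  55  58  78  87  97 118 103  67  37  34  30  28  29  25]
258 [ 30  45  65  84  90  93 102 105 100  93  77  52  38  31  29  29  32  32]
259 [ 27  43  78 107 119 117 104  93  79  66  64  57  39  32  40  41  36  28]
260 [ 30  44  74 106 122 113  92  69  56  52  61  48  36  30  48  56  40  31]
261 [ 29  33  59  87 103  96  73  52  38  38  38  37  31  37  58  59  43  29]
262 [25 26 41 64 79 72 59 41 29 29 34 29 31 35 47 44 33 36]
263 [22 22 28 41 52 50 40 34 28 31 26 28 26 31 32 31 31 33]
```

View pics/s4.png

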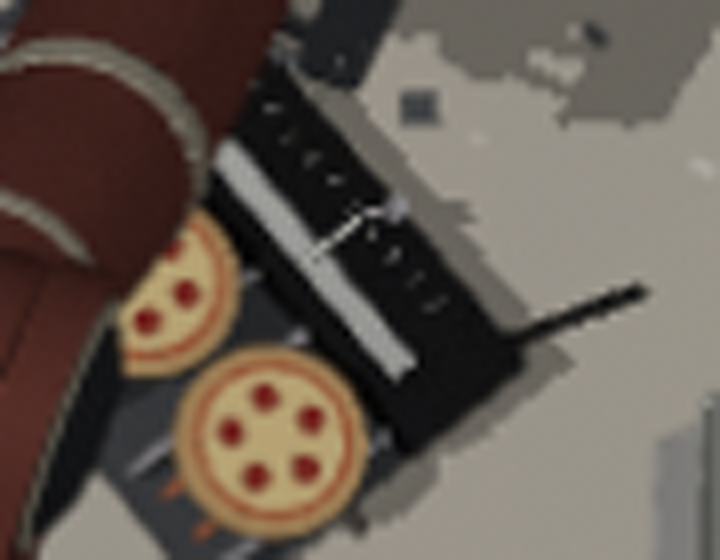

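```bash
python3 - <<'E' | tail -9
from tri import onplane,t,R,np
g=lambda c,u,v,z:np.round((np.array(onplane(c,u,v,z))[:2]-t)@R*1000,1).tolist()
for p in ((364,172.1),(363.05,173),(361.9,174),(360.2,175.1)): print(g('top',*p,.034))
for p in ((159.3,257),(159.8,256),(160.5,255),(161,254)): print(g('scene',*p,.034))
print(g('top',365,171.2,.035))
E
```

```text
[103.2, -40.5]
[98.1, -41.0]
[92.1, -41.3]
[84.2, -40.6]
[100.8, -39.6]
[96.8, -40.1]
[92.5, -40.0]
[88.5, -40.5]
[108.2, -40.2]
```

```bash
python3 -m handwheel '[[0,0,0,0,17],[0,0,0,0,24],[0,0,0,0,35],[0,0,0,0,45],[0,-0.3,0,0,45]]'; python3 -m handwheel '[[0,-0.6,0,0,45],[0,-0.9,0,0,45],[0,-0.9,0,0,45],[0,-0.9,0,0,45],[0,-0.9,0,0,45]]'; python3 -m handwheel '[[0,-1,0,0,45],[0,-1,0,0,45],[0,0,0,0,45]]'; python3 look.py top t1.png 0 0 512 384 1.5; python3 look.py scene t2.png 0 0 512 384 1.5; python3 pt.py raw_t1.png raw_t2.png | sed -n '6,12p'
```

```text
t: 79.35
tcp_pos: [0.6964, -0.3198, 0.056]
tcp_rot: [0.151, -0.205, -0.678, 0.69]
contact_force: [-0.6, -0.1, 0.5]
gripper_width: 0.0441
t: 79.97
tcp_pos: [0.6872, -0.3155, 0.1908]
tcp_rot: [0.15, -0.207, -0.678, 0.69]
contact_force: [0.4, -0.7, -0.6]
gripper_width: 0.0453
t: 80.35
tcp_pos: [0.6838, -0.3145, 0.2614]
tcp_rot: [0.146, -0.211, -0.676, 0.69]
contact_force: [0.1, -0.1, 0.1]
gripper_width: 0.045
171 [ 99  34  17  17  18  17  18  50  23  78 149 121  91 124 119 103 102 102]
172 [155  87  19  19  19  18  21  43 169  45  37  28  61  96  42  66 102 103]
173 [154 131  65  21  19  26  77 168  72  15  52  18  17  17  17  27  67 103]
174 [157 155 111  48  42  83 149  54  18  17  86  18  16  16  17  18  28  69]
175 [156 155 153 108 158 103  32  17  19  19  19  18  19  23  18  18  17  40]
176 [137 155 141 167 119  49  20  17  16  16  16  19  27  84  17  17  17  17]
177 [ 72 129 165 116 144 106  41  18  19  16  18  18  51  49  18  19  17  18]
```

View pics/t1.png

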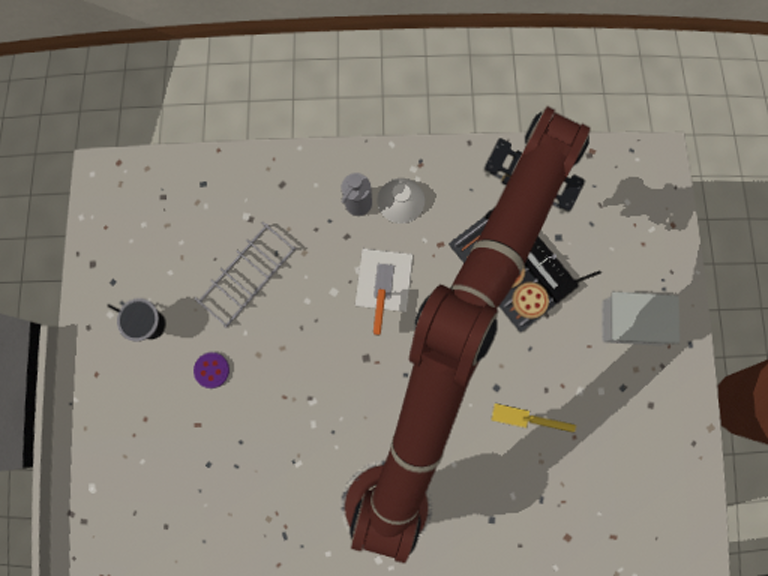

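View pics/t2.png

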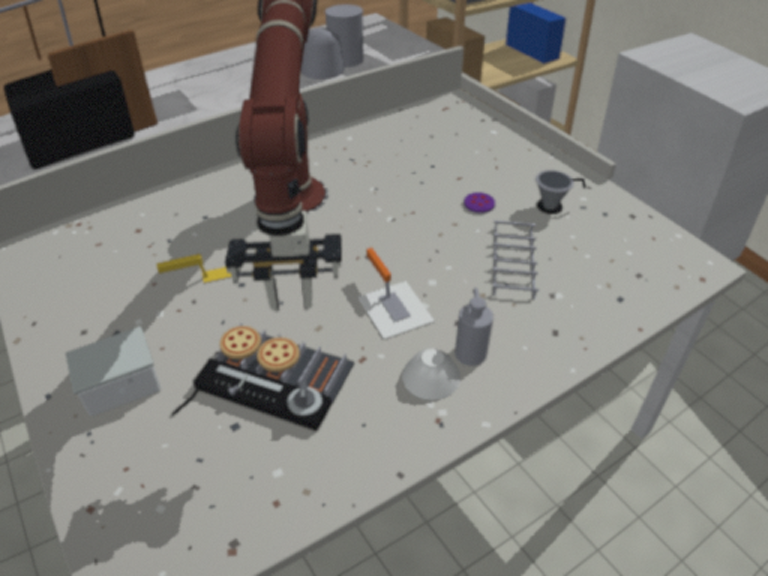

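The pointer didn't move when I let go of the dial. It meets the tab's narrow end at top-view pixel (365,171). Both pizzas lie flat on the grate, at (240,343) and (278,354) in the enlarged scene view. The turner's blade is mid-tile, (384,278) against (384,280) in the enlarged top view, and the other objects are where they were.

```bash
python3 -c "from bench import manip; print(manip.close_job())"
```

```text
the job is handed in; nothing more can be done
None
```

The job is handed in at about 80 s of the 210 s allowed. No verdict was reported.

- **Pizzas:** Only two were present. I carried both with the orange turner and laid them flat in the grill's middle and −98 mm lanes, each centred to about 3 mm. On the first lift the turner drooped, so I lowered that pizza back onto its rack lane and regripped nearer the neck.
- **Turner:** It was knocked aside after I first put it back. I laid it flat mid-tile again, within about 3 mm, and let go before touching the dial.
- **Dial:** I turned the dial and released it, then saw that the tab is slanted and the pointer sat about 2 mm off its narrow end. I regripped and turned it back by about 2 mm.
- **Last checks:** The pointer is at y ≈ −40.9 mm (top camera) and −40.0 mm (scene camera). The tab's narrow end is at −40.2 and −39.8 mm, so they agree to about 1 mm. The tab is only a few pixels wide and its height is uncertain, so the true error could be 1–2 mm.
- **Other objects:** The bowl, dispenser, container and filter look unmoved in the last pictures. In the last top view the arm hid most of the middle-lane pizza, so its final check rests on the scene view.

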